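# Weigh in a batch of marble paperweights at the stationery desk

## Task

Weigh in this batch of paperweights: push up the switch under the front edge of the desk shelf to put its lamp on, zero the scale with the left key while the bin is empty, then lower every paperweight gently into the deep bin on the scale - do not drop them. Once all of them are in the bin, press the middle key (total) and after it the right key (print), each fully down and let go again, one key at a time. Leave everything else on the desk as it lies.

Things in the scene. Friction and masses are not known exactly. Their poses are not given: they have to be found in the camera images.
- shelf: Fixed wooden desk shelf: board 280 mm long (local y), 200 deep (x), 15 thick, underside 240 mm above the desk. Origin on the desk below the middle of its front edge; +x points into the shelf, its open front faces about towards the robot. The front 80 mm overhangs freely, nothing below it; side panels behind. Boxes up to 100 mm tall on the board from 110 mm behind the edge.
- paddle (a joint): Lamp switch under the overhang: grey paddle 100 mm long (along shelf y), 22 deep, hanging 32 mm below the board, centred along the edge; near face 14 mm behind the front edge. Slides straight up, 0 = off, 0.008 m = fully up, on. About 2 N; stays where left. Shut fingers tilted 45 deg, pointing into the shelf, can lift its lower near edge with their upper side, clear of the board.
- paddle_underside (a point): Centre of the paddle's underside: 25 mm behind the front edge and 208 mm above the desk when down; moves with the paddle.
- scale: Scale with a deep square aluminium bin on it, all fixed. Origin on the desk below its centre, z up, x and y along the bin's walls. Bin 250 x 250 mm outside, walls 6 mm (238 x 238 inside), rim 160 mm above the desk, felt-lined inner floor 57 mm above the desk (103 mm deep).
- bin_floor (a point): Centre of the bin's inner floor, on the felt, 57 mm above the desk.
- liner: The felt-covered floor pad in the bin, 238 x 238 mm, 6 mm thick, origin under its centre, 51 mm above the desk.
- indicator: The scale's white indicator box, fixed: 95 mm deep (local x), 185 long (y), 30 high, with a dark display on its far side. Origin on the desk under its centre; +x away from the robot, +y to the robot's left. Three round grey keys 30 mm across, 58 mm apart in a row along y, 18 mm nearer the robot than its centre, in black housings; tops 52 mm above the desk.
- key_left (a joint): Left key (robot's left, +y): zero. 0 = up, 0.006 m = fully down; spring, about 4 N when fully down, returns by itself. Counts as pressed from 0.0045 m.
- key_left_top (a point): Centre of the left key's top face; press straight down.
- key_middle (a joint): Middle key: total. As the left key.
- key_middle_top (a point): Centre of the middle key's top face.
- key_right (a joint): Right key (robot's right, -y): print. As the left key.
- key_right_top (a point): Centre of the right key's top face.
- tape: Bystander: clear roll of tape lying flat, 84 mm across, 30 mm high; origin under its centre. Not to be disturbed.
- notes: Bystander: yellow block of notes 70 x 70 x 28 mm; origin under its centre. Not to be disturbed.
- stapler: Bystander: black stapler 150 mm long, about 45 mm high, beyond the paperweights.
- pencil_cup: Bystander: dark steel cup 80 mm across, 100 mm high, holding pencils up to 175 mm above the desk; at the far left.
- eraser: Bystander: white eraser 60 x 25 x 14 mm, at the far side.
- marker: Bystander: green marker 130 mm long, 17 mm thick, at the right side.
- weight0_center (a point): Centre (27 mm up) of a loose rounded marble paperweight: 54 mm high, 60 mm across at mid-height (widest from 21 to 32 mm up), domed above, flat foot 46 mm across, about 0.24 kg. All are alike; None if this one is absent.
- weight1_center (a point): Centre (27 mm up) of a loose rounded marble paperweight: 54 mm high, 60 mm across at mid-height (widest from 21 to 32 mm up), domed above, flat foot 46 mm across, about 0.24 kg. All are alike; None if this one is absent.
- weight2_center (a point): Centre (27 mm up) of a loose rounded marble paperweight: 54 mm high, 60 mm across at mid-height (widest from 21 to 32 mm up), domed above, flat foot 46 mm across, about 0.24 kg. All are alike; None if this one is absent.
- weight3_center (a point): Centre (27 mm up) of a loose rounded marble paperweight: 54 mm high, 60 mm across at mid-height (widest from 21 to 32 mm up), domed above, flat foot 46 mm across, about 0.24 kg. All are alike; None if this one is absent.
Not all that is in view belongs to the job. Leave any red look-alike of the part that bears weight2_center alone.

How it is judged:
By the outcome, as a careful person would: the job done as asked, in the order asked, and still so for the second after the job is handed in, with the robot touching nothing.
Of weight0, weight1, weight2, weight3 only 2 to 4 are there at a start; the rules pass over those that are not, and their reading is None.
At some moment in a run one of weight0, weight1, weight2, weight3 may be knocked a few centimetres aside while the robot is not near it.
It also fails if it takes over 210 s, if anything falls off the work surface, if the arm or the gripper's body presses on something with over 40 N, if the wrist force passes 120 N, or if a joint passes its speed limit or range.

## Robot

A 7-joint arm with a two-finger parallel gripper is mounted at the origin on the work surface. World frame = base frame: x ahead of the robot, y to its left, z up, the work surface at z = 0. Lengths are in mm, angles in degrees, forces in N, time in s.
With the tool pointing down it reaches from about 400 to 875 mm from the base axis. Payload 6.5 kg.
Tool frame: the origin (TCP) lies between the finger pads; the fingertips stand 19 mm ahead of it and the grasp point (between the pads) is the TCP (robot.tcp_to_tips is the distance from the TCP to the fingertips, in mm); z points along the fingers, y is the direction in which the jaws open and shut (so a half turn about z gives the same grasp; the last joint's range is limited). The gripper opens to 85 mm and grips with 20 to 120 N. Pads are 22 mm wide; open, the fingers measure 114 mm over their backs; the gripper's body (76 mm by 85 mm) begins 54 mm behind the grasp point. The pads swing forward as they close: fully open they stand 13 mm farther back than shut.
Start: joints at [69.087, 30.733, -0.252, 88.115, 0.149, 61.152, -4.079], TCP at [191.338, -621.192, 220.99] pointing down, gripper open.
Joint ranges: [-154.64, 154.64], [-21.42, 123.67], [-72.66, 72.17], [13.99, 137.28], [-74.86, 254.86], [10.95, 109.41], [-158.01, 158.01]. Speed limits (degrees/s): [136.94, 136.94, 180, 180, 180, 180, 180].

## Interface

Orientations are given as a 3x3 rotation matrix whose columns are the frame's x, y, z axes.
In Python, from bench import robot gives the robot as it stands. The module is installed in compiled form; this text tells all that it offers.
- The arm moves only by the tool apply_moves, never from a script. Its argument "increments" is one flat list of numbers, 7 for each row, row after row: the shift along the tool's x, y, z in units of 40 mm (1.0 is 40 mm), then the turn, a rotation vector about the tool's x, y, z in units of 5 degrees (1.0 is 5 degrees), then the opening, from 0 (shut) to 1 (fully open). A call has 1 to 20 rows; each row is the pose to reach, as a shift and turn from the pose commanded when the call began, along the tool's axes at that moment; what a row does not reach only later rows make up. A row lasts 1/8 s, in which the tool goes at most 62.5 mm and 10.7 degrees, less where a joint would pass 70% of its speed; a pose out of reach is approached as far as the arm can. A call with a gripper value outside its range is refused whole. The fingers move at their own pace and stop on an object; "grip_force" is the grip in N (left out, the last holds). Time passes only in rows, so rows that repeat a pose let the fingers close. It gives the time, the measured TCP pose, the force and the opening at its end, in the units of the state.
- robot.sense(): the state, without advancing time (a new reading comes with each control period).
- robot.snapshot(name): name is "scene" or "top" or "wrist"; returns a dict with "image" (420x560x3 uint8, red, green, blue), "mtx" (3x3 intrinsics, pixels), "world_from_camera" (4x4, takes a point from camera to world coordinates); the wrist camera has in their place "tool_from_camera" (4x4, takes a point from camera to tool coordinates, whose origin is the TCP and whose axes are the flange's). Camera axes: x right, y up, looking along -z (the intrinsics and any distortion apply to the point x, -y, -z); pixel columns grow to the right and rows downward; lengths in mm; the calibration is good to about 2 mm. A picture is of the moment at which its call begins: read the wrist's pose just before it. There is no depth.
- robot.sign_off(): hands the job in, once; it reports no verdict.
The state is a dict: "time": time; "joint_positions": joint angles; "joint_vel": joint speeds; "tau": joint torques, N m; "eef_pos": TCP position; "eef_rot": TCP orientation; "wrist_force": force on the tool from outside, world axes, zero at the start; "wrist_torque": the same for the moment, N m; "finger_gap": finger opening in mm.
Only numpy, scipy, OpenCV 4.12 (cv2) and the standard library are available. Lean on these libraries where they do the work, as an engineer would, in place of code of your own. Each camera call takes 0.05 s, during which the arm holds its last target. There are 200 camera calls.

## Working session

There is one attempt and no reset: what is moved stays moved. The work goes in short steps, Python scripts to look and compute and a tool call to move; the robot and the scene stay as the last step left them, time stands still between calls to the robot, and variables do not carry over. Pictures are saved under pics/ and viewed, about 12 in all and at most 16, crops included, and the job is handed in when it is done.

Besides the shell and the picture viewer there is one more tool, called after ">>>" by a JSON object that holds its "fn" and its "kwargs", one argument or row to a line. apply_moves: Moves the arm, as the interface text tells. Its arguments: {"type":"object","properties":{"increments":{"type":"array"},"grip_force":{"type":"number"}},"required":["increments"]}

```bash
mkdir -p pics; cat > h.py <<'E'
from bench import robot
import numpy as np, cv2
def save(name,fn,crop=None,sc=1):
    s=robot.snapshot(name); im=s["image"]
    if crop: im=im[crop[1]:crop[3],crop[0]:crop[2]]
    im=cv2.resize(im,None,fx=sc,fy=sc,interpolation=cv2.INTER_CUBIC)
    cv2.imwrite(fn,cv2.cvtColor(im,cv2.COLOR_RGB2BGR)); return s
E
python3 - <<'E'
from h import *
import pickle
print(robot.sense()); d={}
for n in("scene","top","wrist"):
    d[n]=save(n,f"pics/{n}0.png",sc=1.42); print(n,{k:np.round(v,4).tolist() if hasattr(v,'shape') else v for k,v in d[n].items() if k!="image"})
pickle.dump(d,open("d0.pkl","wb"))
E
```

```text
{'time': 0.0, 'joint_positions': array([69.08490609, 30.77760658, -0.25337131, 88.1725337 ,  0.14934077,
       61.15027014, -4.07923582]), 'joint_vel': array([-0.04169382, -0.00225239,  0.05230935,  0.01088854, -0.18833917,
        0.02234172,  0.03644829]), 'tau': array([ 7.71164559e-04, -5.83402133e+01,  1.04878530e+00, -2.59098977e+01,
        1.21995859e-02,  9.71893460e-03, -1.41216225e-05]), 'eef_pos': array([ 191.14120601, -620.57250234,  220.09952376]), 'eef_rot': array([[ 9.55660305e-01,  2.94470646e-01, -6.48550657e-04],
       [ 2.94471326e-01, -9.55658939e-01,  1.62201509e-03],
       [-1.42157399e-04, -1.74107501e-03, -9.99998474e-01]]), 'wrist_force': array([ 0.15901365,  0.4417106 , -0.0294502 ]), 'wrist_torque': array([-0.05866559, -0.00350184,  0.07002967]), 'finger_gap': 85.22330112761902}
scene {'mtx': [[471.5366, 0.0, 281.577], [0.0, 471.5366, 207.8089], [0.0, 0.0, 1.0]], 'world_from_camera': [[-0.8492, -0.3537, 0.392, 1171.614], [0.5279, -0.5873, 0.6136, 682.7134], [0.0132, 0.728, 0.6855, 1095.9215], [0.0, 0.0, 0.0, 1.0]]}
top {'mtx': [[382.0321, 0.0, 280.4948], [0.0, 382.0321, 205.0959], [0.0, 0.0, 1.0]], 'world_from_camera': [[-0.0079, 0.9855, -0.1695, 424.5195], [-0.9997, -0.012, -0.0233, -154.1642], [-0.025, 0.1693, 0.9853, 1385.2301], [0.0, 0.0, 0.0, 1.0]]}
wrist {'mtx': [[303.2744, 0.0, 282.8758], [0.0, 303.2744, 210.8858], [0.0, 0.0, 1.0]], 'tool_from_camera': [[0.0002, 0.9653, 0.261, 66.1874], [1.0, -0.0003, 0.0004, -0.4521], [0.0004, 0.261, -0.9653, -152.7977], [0.0, 0.0, 0.0, 1.0]]}
```

View pics/scene0.png

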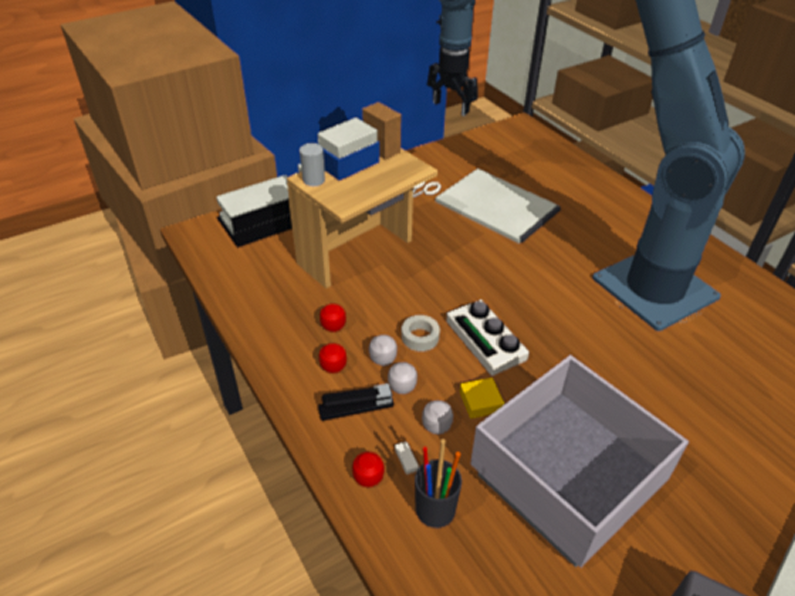

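View pics/top0.png

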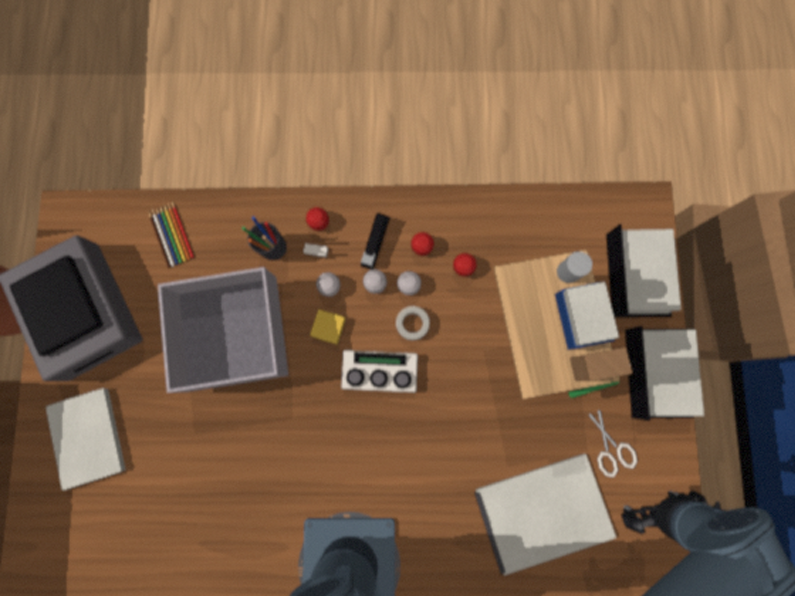

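The scene shows three white weights (scene px 438,417 / 403,378 / 383,349), three red decoys, and the bin at left. The shelf's open front faces +y. I'll enlarge both views for accurate pixels.

```bash
python3 - <<'E'
from h import *
import pickle
d=pickle.load(open("d0.pkl","rb"))
def crop(n,b,fn,sc):
    im=d[n]["image"][b[1]:b[3],b[0]:b[2]]
    im=cv2.resize(im,None,fx=sc,fy=sc,interpolation=cv2.INTER_CUBIC); cv2.imwrite(fn,im[:,:,::-1]); print(im.shape)
crop("top",(105,165,445,290),"pics/t1.png",2.35)
crop("scene",(200,110,490,400),"pics/s1.png",2.06)
E
```

```text
(294, 799, 3)
(597, 597, 3)
```

View pics/t1.png

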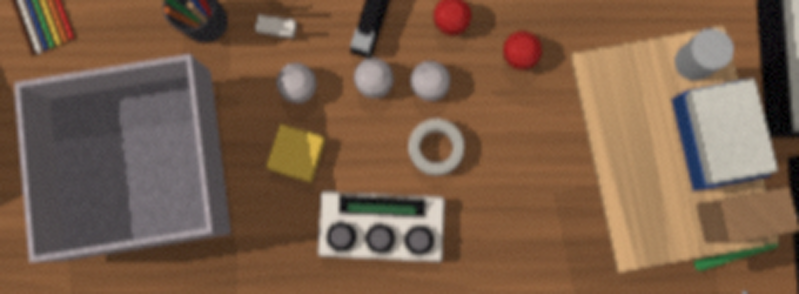

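View pics/s1.png

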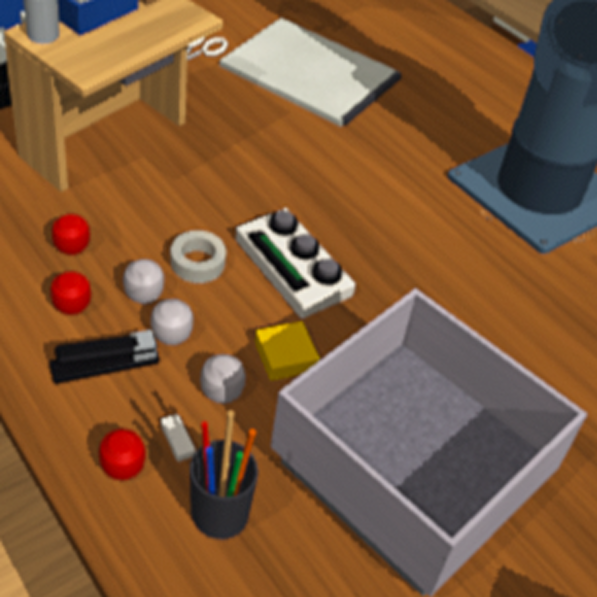

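```bash
cat >> h.py <<'E'
def ray(s,uv):
    K=s["mtx"];T=s["world_from_camera"]
    p=np.array([(uv[0]-K[0,2])/K[0,0],-(uv[1]-K[1,2])/K[1,1],-1.]); v=T[:3,:3]@p
    return T[:3,3],v/np.linalg.norm(v)
def tri(rs):
    A=sum(np.eye(3)-np.outer(v,v) for o,v in rs); b=sum((np.eye(3)-np.outer(v,v))@o for o,v in rs)
    x=np.linalg.solve(A,b); return x,max(np.linalg.norm(np.cross(v,x-o)) for o,v in rs)
def atz(r,z): o,v=r; return o+v*(z-o[2])/v[2]
E
python3 - <<'E'
from h import *
import pickle
d=pickle.load(open("d0.pkl","rb"))
t=lambda u,v:ray(d["top"],((u+.5)/2.35+105-.5,(v+.5)/2.35+165-.5))
s=lambda u,v:ray(d["scene"],((u+.5)/2.06+200-.5,(v+.5)/2.06+110-.5))
for n,a,b,z in [("WL",(297,83),(223,378),27),("WM",(374,78),(172,321),27),("WR",(430,81),(143,281),27),("KL",(341,237),(328,270),52),("KM",(380,239),(305,244),52),("KR",(420,241),(284,221),52),
 ("binFL",(16,83),(432,548),160),("binNL",(31,261),(583,415),160),("binFR",(191,57),(279,400),160),("binNR",(213,235),(416,291),160),("shF",(573,53),(80,83),255),("shN",(619,271),(221,18),255),("tape",(437,147),(198,254),30),("notes",(296,153),(288,346),28)]:
    x,e=tri([t(*a),s(*b)]); print(n,x.round(),round(e,1),"top@z",atz(t(*a),z).round()[:2],"sc@z",atz(s(*b),z).round()[:2])
E
```

```text
WL [679.  57.  26.] 0.3 top@z [679.  57.] sc@z [680.  58.]
WM [686. -62.  27.] 0.4 top@z [685. -62.] sc@z [686. -62.]
WR [ 681. -149.   26.] 1.4 top@z [ 680. -148.] sc@z [ 683. -149.]
KL [444. -14.  42.] 0.6 top@z [443. -15.] sc@z [451.  -8.]
KM [441. -73.  44.] 1.3 top@z [440. -72.] sc@z [448. -68.]
KR [ 437. -131.   42.] 0.7 top@z [ 436. -131.] sc@z [ 445. -124.]
binFL [667. 428. 154.] 10.0 top@z [659. 432.] sc@z [678. 423.]
binNL [414. 394. 159.] 2.0 top@z [413. 395.] sc@z [417. 393.]
binFR [696. 189. 148.] 0.9 top@z [693. 186.] sc@z [703. 195.]
binNR [447. 148. 154.] 1.0 top@z [446. 148.] sc@z [452. 151.]
shF [ 672. -334.  265.] 3.8 top@z [ 671. -333.] sc@z [ 668. -350.]
shN [ 398. -380.  260.] 2.6 top@z [ 396. -379.] sc@z [ 395. -388.]
tape [ 579. -158.   20.] 0.6 top@z [ 577. -158.] sc@z [ 584. -151.]
notes [571.  58.  24.] 0.2 top@z [570.  57.] sc@z [573.  60.]
```

```bash
cat >> h.py <<'E'
from scipy.spatial.transform import Rotation as Rn
E_=np.array([.986,.162,0]);IN=np.array([.162,-.986,0]);UP=np.array([0,0,1.]);FM=np.array([533.5,-356.5,0])
def Rfrom(y,z): y=np.array(y,float);y/=np.linalg.norm(y);z=np.array(z,float);z/=np.linalg.norm(z); return np.column_stack([np.cross(y,z),y,z])
def down(ang): a=np.radians(ang); return Rfrom([np.cos(a),np.sin(a),0],[0,0,-1])   # jaw axis heading
def tilt(t): t=np.radians(t); return Rfrom(E_,np.sin(t)*IN-np.cos(t)*UP)
def sh(s,z,e=0): return FM+s*IN+z*UP+e*E_
def plan(*wps):
    st=robot.sense(); p0,R0=st["eef_pos"],st["eef_rot"]; pp,RR=p0,R0
    print("t",round(st["time"],2),"pos",p0.round(1),"gap",round(st["finger_gap"],1),"F",st["wrist_force"].round(1),"q",st["joint_positions"].round())
    for p,R in wps:
        d=R0.T@(np.array(p)-p0)/40; r=Rn.from_matrix(R0.T@R).as_rotvec(degrees=True)/5
        n=max(np.linalg.norm(p-pp)/62.5,np.degrees((Rn.from_matrix(RR.T@R)).magnitude())/10.7); pp,RR=p,R
        print((d.round(2)+0).tolist(),(r.round(2)+0).tolist(),"rows>=",round(n,1))
E
python3 - <<'E'
from h import *
R=down(9.3)
plan((np.array([200,-600,330]),robot.sense()["eef_rot"]),(np.array([300,-400,330]),down(-32)),(np.array([440,-200,330]),R),(sh(-60,200),tilt(50)))
E
```

```text
t 0.15 pos [ 191.2 -620.7  220.3] gap 85.4 F [-0.3 -0.3 -0.6] q [69. 31. -0. 88.  0. 61. -4.]
[0.36, -0.43, -2.74] [0.0, 0.0, 0.0] rows>= 1.8
[4.22, -4.48, -2.74] [-0.02, 0.0, -8.18] rows>= 3.8
[9.04, -8.22, -2.73] [-0.01, -0.01, -16.44] rows>= 3.9
[10.33, -5.28, 0.51] [-7.15, -8.19, -15.31] rows>= 4.7
```

>>> {"fn": "apply_moves", "kwargs": {
  "increments": [0.36,-0.43,-2.74,0,0,0,0,0.36,-0.43,-2.74,0,0,0,0,2.3,-2.4,-2.74,0,0,-2,0,4.2,-4.5,-2.74,0,0,-4,0,4.2,-4.5,-2.74,0,0,-6,0,4.2,-4.5,-2.74,0,0,-8.2,0,5.4,-5.4,-2.74,0,0,-10.2,0,6.6,-6.3,-2.74,0,0,-12.2,0,7.8,-7.2,-2.74,0,0,-14.2,0,9.04,-8.22,-2.74,0,0,-16.4,0,9.04,-8.22,-2.74,0,0,-16.4,0,9.04,-8.22,-2.74,0,0,-16.4,0]
}}

```text
time: 1.65
eef_pos: [439.7, -200.9, 330.3]
eef_rot: [[-0.158, 0.987, -0.001], [0.987, 0.158, -0.0], [-0.0, -0.001, -1.0]]
wrist_force: [-0.4, -0.9, 0.1]
finger_gap: -0.0
```

```bash
python3 - <<'E'
from h import *
plan((sh(-80,185),tilt(50)),(sh(-2,185),tilt(50)))
E
```

```text
t 1.65 pos [ 439.7 -200.9  330.3] gap -0.0 F [-0.4 -0.9  0.1] q [ 44.  10. -28. 103.   5.  68.  24.]
[-2.21, 1.7, 3.63] [-0.03, -9.99, -0.04] rows>= 4.7
[-4.16, 1.71, 3.63] [-0.03, -9.99, -0.04] rows>= 1.2
```

>>> {"fn": "apply_moves", "kwargs": {
  "increments": [-0.4,0.3,0.7,0,-2,0,0,-0.9,0.7,1.4,0,-4,0,0,-1.3,1.0,2.2,0,-6,0,0,-1.8,1.4,2.9,0,-8,0,0,-2.2,1.7,3.63,0,-10,0,0,-2.2,1.7,3.63,0,-10,0,0,-2.2,1.7,3.63,0,-10,0,0]
}}

```text
time: 2.52
eef_pos: [520.0, -277.6, 184.1]
eef_rot: [[-0.103, 0.988, 0.118], [0.635, 0.157, -0.757], [-0.766, -0.003, -0.643]]
wrist_force: [-0.4, -0.3, -0.3]
finger_gap: -0.2
```

```bash
python3 - <<'E'
from h import *
plan((sh(-1,185),tilt(50)))
st=robot.sense(); s=save("wrist","pics/w1.png",sc=1.3)
T=np.eye(4);T[:3,:3]=st["eef_rot"];T[:3,3]=st["eef_pos"];W=T@s["tool_from_camera"]
def proj(p):
    c=np.linalg.inv(W)@np.r_[p,1]; return ((s["mtx"]@np.array([c[0],-c[1],-c[2]]))[:2]/-c[2]*1.3).round()
for n,p in [("frontmid low",sh(0,240)),("edge near",sh(0,240,-140)),("edge far",sh(0,240,140)),("pad near lower -50",sh(14,208,-50)),("+50",sh(14,208,50))]: print(n,proj(p))
E
```

```text
t 2.52 pos [ 520.  -277.6  184.1] gap -0.2 F [-0.4 -0.3 -0.3] q [ 10.  30. -17. 119.  75.  62. -52.]
[-1.29, 0.02, 1.5] [-0.07, 0.0, -0.01] rows>= 1.3
frontmid low [368. 474.]
edge near [112. 473.]
edge far [627. 475.]
pad near lower -50 [287. 414.]
+50 [451. 414.]
```

View pics/w1.png

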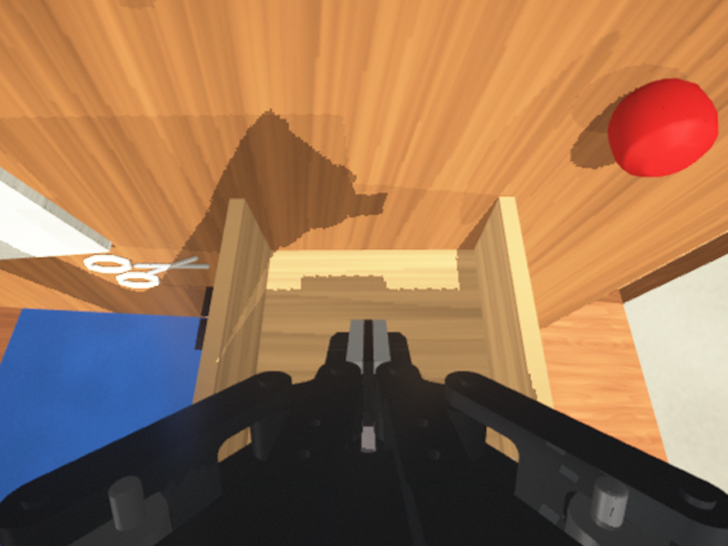

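The view shows the shelf centred around px x≈375 (predicted 368), so it is aligned. Next I move in under the paddle.

>>> {"fn": "apply_moves", "kwargs": {
  "increments": [-0.65,0,0.75,0,0,0,0,-1.29,0,1.5,0,0,0,0,-1.29,0,1.5,0,0,0,0,-1.29,0,1.5,0,0,0,0]
}}

```text
time: 3.08
eef_pos: [533.5, -355.4, 187.5]
eef_rot: [[-0.099, 0.988, 0.121], [0.635, 0.157, -0.756], [-0.766, 0.002, -0.643]]
wrist_force: [-0.2, -0.6, -0.0]
finger_gap: -0.3
```

```bash
python3 - <<'E'
from h import *
plan((sh(-1,200),tilt(50)),(sh(-1,206),tilt(50)),(sh(-1,212),tilt(50)),(sh(-1,218),tilt(50)))
E
```

```text
t 3.08 pos [ 533.5 -355.4  187.5] gap -0.3 F [-0.2 -0.6 -0. ] q [ 17.  31. -14. 116.  80.  56. -47.]
[-0.24, 0.0, -0.2] [-0.03, 0.0, -0.06] rows>= 0.2
[-0.36, 0.0, -0.3] [-0.03, 0.0, -0.06] rows>= 0.1
[-0.47, 0.0, -0.39] [-0.03, 0.0, -0.06] rows>= 0.1
[-0.59, 0.0, -0.49] [-0.03, 0.0, -0.06] rows>= 0.1
```

>>> {"fn": "apply_moves", "kwargs": {
  "increments": [-0.12,0,-0.1,0,0,0,0,-0.24,0,-0.2,0,0,0,0,-0.31,0,-0.26,0,0,0,0,-0.31,0,-0.26,0,0,0,0]
}}

```text
time: 3.58
eef_pos: [534.0, -354.5, 203.0]
eef_rot: [[-0.102, 0.987, 0.122], [0.635, 0.159, -0.756], [-0.766, 0.001, -0.643]]
wrist_force: [-0.6, -0.6, 0.4]
finger_gap: 0.1
```

>>> {"fn": "apply_moves", "kwargs": {
  "increments": [-0.04,0,-0.03,0,0,0,0,-0.08,0,-0.06,0,0,0,0,-0.08,0,-0.06,0,0,0,0]
}}

```text
time: 3.95
eef_pos: [533.8, -355.0, 206.6]
eef_rot: [[-0.102, 0.987, 0.122], [0.635, 0.159, -0.756], [-0.766, 0.0, -0.643]]
wrist_force: [-0.1, 0.6, -0.3]
finger_gap: 0.2
```

>>> {"fn": "apply_moves", "kwargs": {
  "increments": [-0.04,0,-0.03,0,0,0,0,-0.08,0,-0.06,0,0,0,0,-0.08,0,-0.06,0,0,0,0]
}}

```text
time: 4.32
eef_pos: [533.9, -355.2, 210.7]
eef_rot: [[-0.102, 0.987, 0.122], [0.635, 0.158, -0.756], [-0.766, 0.0, -0.643]]
wrist_force: [-0.6, -0.2, -0.7]
finger_gap: -0.0
```

>>> {"fn": "apply_moves", "kwargs": {
  "increments": [-0.04,0,-0.03,0,0,0,0,-0.04,0,-0.03,0,0,0,0]
}}

```text
time: 4.58
eef_pos: [533.9, -355.3, 212.7]
eef_rot: [[-0.102, 0.987, 0.122], [0.635, 0.158, -0.756], [-0.766, 0.0, -0.643]]
wrist_force: [0.0, -0.2, -0.4]
finger_gap: -0.8
```

>>> {"fn": "apply_moves", "kwargs": {
  "increments": [-0.04,0,-0.03,0,0,0,0,-0.04,0,-0.03,0,0,0,0]
}}

```text
time: 4.82
eef_pos: [533.9, -355.4, 214.7]
eef_rot: [[-0.102, 0.987, 0.122], [0.635, 0.159, -0.756], [-0.766, 0.0, -0.643]]
wrist_force: [-0.3, -0.7, -1.0]
finger_gap: 0.2
```

>>> {"fn": "apply_moves", "kwargs": {
  "increments": [-0.04,0,-0.03,0,0,0,0,-0.04,0,-0.03,0,0,0,0]
}}

```text
time: 5.08
eef_pos: [533.9, -355.6, 216.7]
eef_rot: [[-0.102, 0.987, 0.122], [0.635, 0.158, -0.756], [-0.766, 0.0, -0.643]]
wrist_force: [-0.4, 0.4, -0.4]
finger_gap: 0.2
```

>>> {"fn": "apply_moves", "kwargs": {
  "increments": [-0.04,0,-0.03,0,0,0,0,-0.04,0,-0.03,0,0,0,0]
}}

```text
time: 5.32
eef_pos: [534.0, -355.7, 218.7]
eef_rot: [[-0.102, 0.987, 0.122], [0.635, 0.159, -0.756], [-0.766, 0.0, -0.643]]
wrist_force: [0.3, -0.3, 0.2]
finger_gap: 0.1
```

```bash
python3 - <<'E'
from h import *
plan((sh(-1,220),tilt(50)))
s=save("scene","pics/s2.png",(210,70,390,205),4.4)
E
```

```text
t 5.33 pos [ 534.  -355.7  218.7] gap 0.1 F [ 0.3 -0.3  0.2] q [ 17.  28. -14. 115.  77.  57. -43.]
[-0.02, -0.02, -0.03] [-0.03, 0.01, -0.03] rows>= 0.0
```

View pics/s2.png

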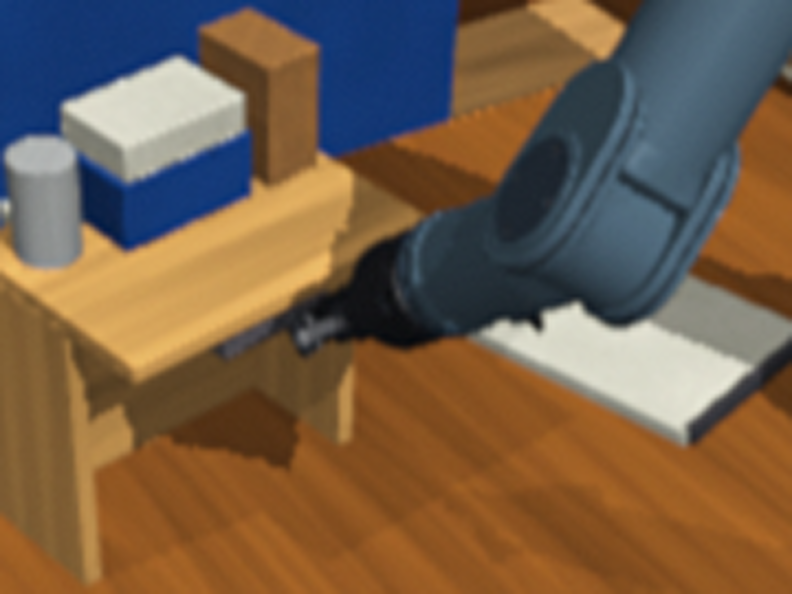

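```bash
python3 - <<'E'
from h import *
import pickle
d=pickle.load(open("d0.pkl","rb"))
def proj(n,p):
    s=d[n];c=np.linalg.inv(s["world_from_camera"])@np.r_[p,1]; return (s["mtx"]@np.array([c[0],-c[1],-c[2]]))[:2]/-c[2]
st=robot.sense()
for n,p in [("upF",sh(0,255,140)),("upN",sh(0,255,-140)),("loF",sh(0,240,140)),("backF",sh(200,255,140)),("padF",sh(14,208,50)),("padN",sh(14,208,-50)),("panelfoot F",sh(80,0,140)),("panelfootN",sh(80,0,-140)),("tip",st["eef_pos"]+19*st["eef_rot"][:,2])]:
    a=proj("scene",p);b=proj("top",p); print(n,((a-[210,70])*4.4).round(),((b-[105,165])*2.35).round())
im=d["scene"]["image"][70:205,210:390]; cv2.imwrite("pics/s3.png",cv2.resize(im,None,fx=4.4,fy=4.4,interpolation=cv2.INTER_CUBIC)[:,:,::-1])
E
```

```text
upF [132. 366.] [573.  52.]
upN [433. 219.] [619. 271.]
loF [133. 384.] [571.  54.]
backF [-36. 239.] [726.  25.]
padF [224. 361.] [592. 124.]
padN [329. 309.] [607. 199.]
panelfoot F [ 85. 583.] [599.  78.]
panelfootN [352. 438.] [637. 258.]
tip [277. 337.] [599. 161.]
```

View pics/s3.png

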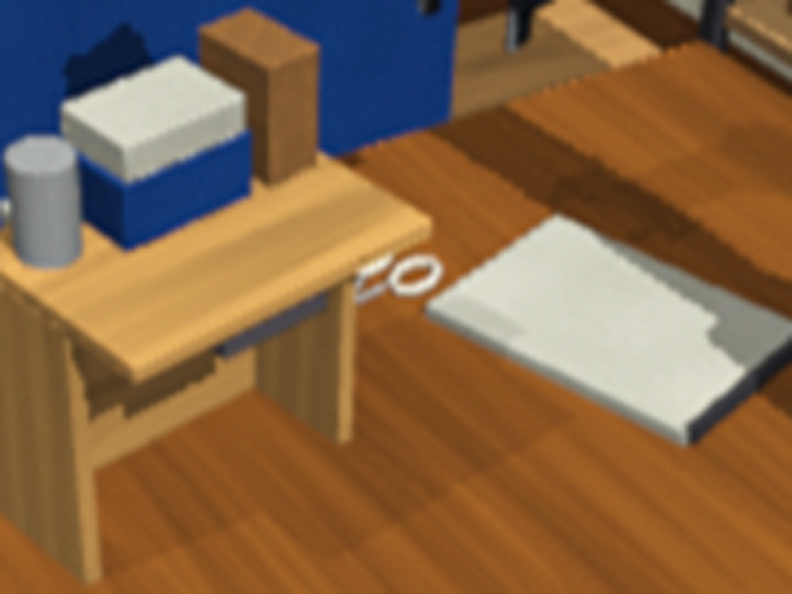

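The paddle's lower edge shows at px (222,355)–(326,305) in both pictures, so it has not lifted yet. I'll lower a little, go 8 mm deeper, and then lift.

>>> {"fn": "apply_moves", "kwargs": {
  "increments": [0.11,0,0.1,0,0,0,0,-0.01,0,0.25,0,0,0,0,-0.01,0,0.25,0,0,0,0]
}}

```text
time: 5.75
eef_pos: [534.7, -364.5, 212.3]
eef_rot: [[-0.101, 0.988, 0.12], [0.634, 0.157, -0.757], [-0.766, -0.0, -0.642]]
wrist_force: [0.4, 1.2, 0.0]
finger_gap: 0.0
```

>>> {"fn": "apply_moves", "kwargs": {
  "increments": [-0.06,0,-0.05,0,0,0,0,-0.06,0,-0.05,0,0,0,0]
}}

```text
time: 6.0
eef_pos: [535.4, -363.4, 215.9]
eef_rot: [[-0.102, 0.987, 0.122], [0.635, 0.159, -0.756], [-0.766, 0.001, -0.643]]
wrist_force: [-0.4, -0.2, -0.2]
finger_gap: -0.0
```

>>> {"fn": "apply_moves", "kwargs": {
  "increments": [-0.06,0,-0.05,0,0,0,0,-0.06,0,-0.05,0,0,0,0]
}}

```text
time: 6.25
eef_pos: [535.3, -363.4, 219.0]
eef_rot: [[-0.102, 0.987, 0.122], [0.635, 0.159, -0.756], [-0.766, 0.001, -0.643]]
wrist_force: [-1.1, 0.1, 0.3]
finger_gap: -0.2
```

>>> {"fn": "apply_moves", "kwargs": {
  "increments": [-0.04,0,-0.03,0,0,0,0,-0.04,0,-0.03,0,0,0,0]
}}

```text
time: 6.5
eef_pos: [535.1, -363.3, 220.4]
eef_rot: [[-0.102, 0.987, 0.121], [0.635, 0.159, -0.756], [-0.766, -0.0, -0.643]]
wrist_force: [0.2, 0.6, -0.8]
finger_gap: -0.0
```

>>> {"fn": "apply_moves", "kwargs": {
  "increments": [-0.04,0,-0.03,0,0,0,0,-0.04,0,-0.03,0,0,0,0]
}}

```text
time: 6.75
eef_pos: [534.7, -362.8, 221.3]
eef_rot: [[-0.103, 0.987, 0.121], [0.636, 0.159, -0.755], [-0.764, -0.001, -0.645]]
wrist_force: [0.6, 1.5, -7.4]
finger_gap: -0.1
```

>>> {"fn": "apply_moves", "kwargs": {
  "increments": [-0.04,0,-0.03,0,0,0,0,-0.04,0,-0.03,0,0,0,0]
}}

```text
time: 7.0
eef_pos: [534.4, -362.3, 222.2]
eef_rot: [[-0.105, 0.987, 0.121], [0.638, 0.16, -0.754], [-0.763, -0.002, -0.646]]
wrist_force: [-0.0, 2.8, -16.7]
finger_gap: -0.2
```

>>> {"fn": "apply_moves", "kwargs": {
  "increments": [-0.04,0,-0.03,0,0,0,0,-0.04,0,-0.03,0,0,0,0]
}}

```text
time: 7.25
eef_pos: [534.0, -361.7, 223.0]
eef_rot: [[-0.106, 0.987, 0.12], [0.639, 0.16, -0.752], [-0.762, -0.003, -0.648]]
wrist_force: [1.4, 2.4, -26.3]
finger_gap: 0.2
```

```bash
python3 - <<'E'
from h import *
plan((sh(-1,220),tilt(50)))
s=save("scene","pics/s4.png",(240,110,320,170),9)
E
```

```text
t 7.25 pos [ 534.  -361.7  223. ] gap 0.2 F [  1.4   2.4 -26.3] q [ 18.  27. -14. 115.  76.  56. -41.]
[0.16, 0.01, -0.07] [-0.04, -0.07, 0.01] rows>= 0.1
```

View pics/s4.png

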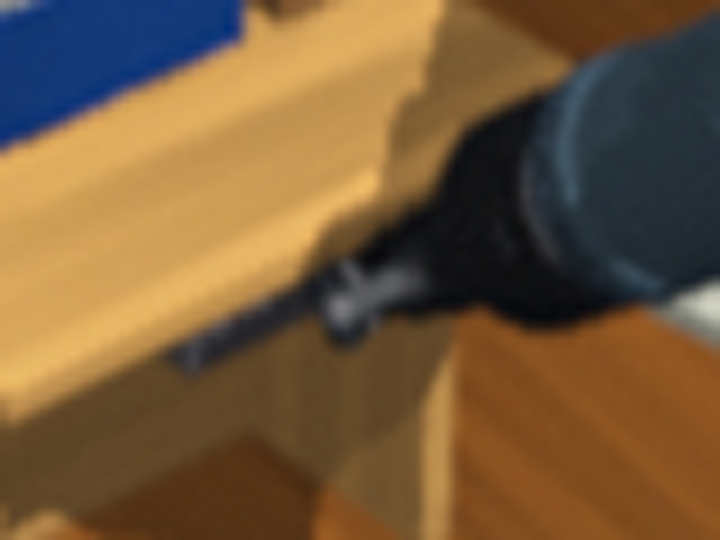

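Force rose to 26 N. I'll back off first, then compare the paddle pixels with the first image.

>>> {"fn": "apply_moves", "kwargs": {
  "increments": [0.16,0,0.13,0,0,0,0,0.16,0,0.13,0,0,0,0]
}}

```text
time: 7.55
eef_pos: [535.9, -364.3, 220.0]
eef_rot: [[-0.101, 0.987, 0.122], [0.633, 0.159, -0.758], [-0.768, 0.001, -0.641]]
wrist_force: [0.1, 2.4, -6.6]
finger_gap: 0.2
```

```bash
python3 - <<'E'
from h import *
import pickle
a=pickle.load(open("d0.pkl","rb"))["scene"]["image"]; b=robot.snapshot("scene")["image"]
r=lambda im:cv2.resize(im[125:165,250:295],None,fx=8.5,fy=8.5,interpolation=cv2.INTER_CUBIC)
cv2.imwrite("pics/cmp.png",np.hstack([r(a),np.full((340,10,3),255,np.uint8),r(b)])[:,:,::-1])
for c in (262,264,266): print(c,a[140:160,c].sum(1).tolist(),"\n   ",b[140:160,c].sum(1).tolist())
plan((sh(-1,200),tilt(50)))
E
```

```text
262 [500, 501, 487, 444, 407, 375, 279, 221, 216, 225, 247, 311, 357, 377, 376, 378, 372, 375, 381, 364] 
    [513, 511, 502, 453, 420, 387, 296, 219, 176, 136, 133, 171, 193, 206, 206, 206, 206, 207, 207, 198]
264 [501, 489, 441, 407, 380, 307, 236, 218, 222, 251, 310, 357, 371, 377, 377, 372, 373, 377, 361, 323] 
    [514, 502, 454, 423, 393, 321, 236, 176, 134, 136, 168, 195, 205, 205, 208, 205, 206, 210, 197, 182]
266 [488, 440, 410, 375, 282, 218, 217, 223, 247, 309, 355, 374, 377, 376, 374, 378, 375, 361, 324, 272] 
    [502, 455, 422, 387, 288, 179, 127, 116, 133, 166, 192, 205, 210, 206, 204, 208, 206, 198, 176, 165]
t 7.6 pos [ 535.9 -364.3  219.9] gap 0.1 F [-0.1  2.6 -5.1] q [ 18.  28. -14. 115.  77.  56. -42.]
[0.53, -0.03, 0.14] [-0.02, 0.03, -0.04] rows>= 0.4
```

View pics/cmp.png

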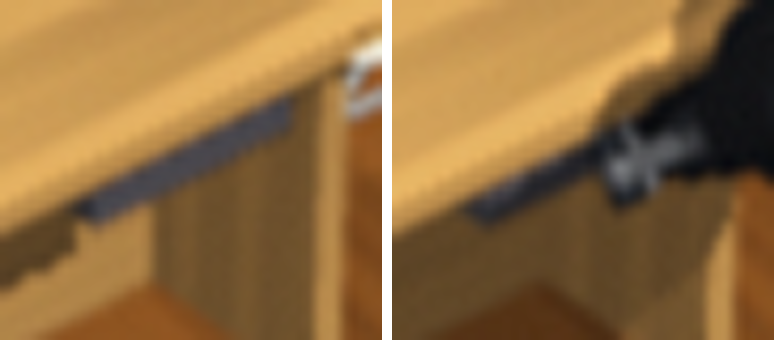

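>>> {"fn": "apply_moves", "kwargs": {
  "increments": [-0.05,0,-0.04,0,0,0,0,-0.1,0,-0.08,0,0,0,0,-0.1,0,-0.08,0,0,0,0]
}}

```text
time: 7.98
eef_pos: [534.7, -362.8, 221.8]
eef_rot: [[-0.104, 0.987, 0.121], [0.637, 0.159, -0.754], [-0.764, -0.001, -0.645]]
wrist_force: [1.6, 3.4, -19.3]
finger_gap: -0.2
```

```bash
python3 - <<'E'
from h import *
plan()
s=robot.sense(); F,M=s["wrist_force"],s["wrist_torque"]; print(F,M)
r=np.cross(F,M)/(F@F)*1000; print("r perp",r, "s",r@IN,"e",r@E_)
p=s["eef_pos"]-FM; print("tcp s",p@IN,"e",p@E_,"z",p[2])
E
```

```text
t 7.97 pos [ 534.7 -362.8  221.8] gap -0.2 F [  1.6   3.4 -19.3] q [ 18.  28. -14. 115.  76.  56. -41.]
[  1.63610114   3.35774732 -19.25910476] [4.59612993 0.50607687 0.35125549]
r perp [  28.38925677 -231.48941526  -37.9475203 ] s 232.8476230401214 e -9.509478093752326
tcp s 6.379080456078004 e 0.1187965410138667 z 221.81263473169412
```

The contact was probably the board edge and not the paddle. I'll withdraw and look at the paddle from the side with the wrist camera, from two places.

```bash
python3 - <<'E'
from h import *
plan((sh(4,195),tilt(50)),(sh(-80,190,0),tilt(50)),(sh(-80,190,-140),tilt(50)))
E
```

```text
t 7.97 pos [ 534.7 -362.8  221.8] gap -0.2 F [  1.6   3.4 -19.3] q [ 18.  28. -14. 115.  76.  56. -41.]
[0.55, 0.0, 0.39] [-0.03, -0.03, -0.01] rows>= 0.4
[2.0, -0.01, -1.14] [-0.03, -0.03, -0.01] rows>= 1.3
[2.0, -3.51, -1.12] [-0.03, -0.03, -0.01] rows>= 2.2
```

>>> {"fn": "apply_moves", "kwargs": {
  "increments": [0.3,0,0.2,0,0,0,0,0.55,0,0.4,0,0,0,0,1.3,0,-0.4,0,0,0,0,2.0,0,-1.14,0,0,0,0,2.0,-1.2,-1.14,0,0,0,0,2.0,-2.4,-1.14,0,0,0,0,2.0,-3.5,-1.14,0,0,0,0,2.0,-3.5,-1.14,0,0,0,0,2.0,-3.5,-1.14,0,0,0,0]
}}

```text
time: 9.1
eef_pos: [384.8, -301.3, 192.7]
eef_rot: [[-0.1, 0.987, 0.123], [0.633, 0.159, -0.758], [-0.768, 0.002, -0.641]]
wrist_force: [0.4, 0.2, -0.0]
finger_gap: 0.6
```

```bash
cat >> h.py <<'E'
def wr(fn,sc=1.3,crop=None):
    import pickle
    st=robot.sense(); s=save("wrist",fn,crop,sc)
    T=np.eye(4);T[:3,:3]=st["eef_rot"];T[:3,3]=st["eef_pos"]
    s["world_from_camera"]=T@s["tool_from_camera"]; pickle.dump(s,open(fn+".pkl","wb")); return s
def pr(s,p,sc=1,o=(0,0)):
    c=np.linalg.inv(s["world_from_camera"])@np.r_[p,1]; return ((((s["mtx"]@np.array([c[0],-c[1],-c[2]]))[:2]/-c[2])-np.array(o))*sc).round()
E
python3 - <<'E'
from h import *
plan()
s=wr("pics/w2.png",1.4)
for p in [sh(0,240,140),sh(0,240,0),sh(14,208,-50),sh(14,208,50),sh(36,208,50)]: print(pr(s,p,1.4))
E
```

```text
t 9.1 pos [ 384.8 -301.3  192.7] gap 0.6 F [ 0.4  0.2 -0. ] q [ 14.  20. -17. 137.  81.  56. -60.]
[942. 490.]
[667. 491.]
[550. 429.]
[725. 429.]
[700. 434.]
```

View pics/w2.png

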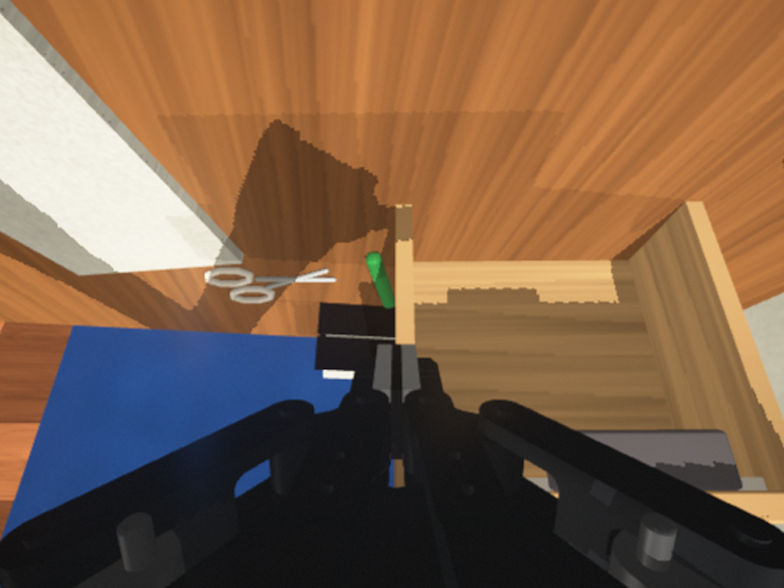

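```bash
python3 - <<'E'
from h import *
import pickle
s=pickle.load(open("pics/w2.png.pkl","rb")); st=robot.sense(); p,R=st["eef_pos"],st["eef_rot"]
for z in (0,10,19): print(z,[pr(s,p+R@np.array([x,0,z]),1.4).tolist() for x in (-11,0,11)])
for zz in (204,208,212,216): print(zz,pr(s,sh(14,zz,0),1.4),pr(s,sh(14,zz,50),1.4), "s20",pr(s,sh(20,zz,50),1.4))
for a in (-4,0,4): print(pr(s,sh(a,240,90),1.4),pr(s,sh(a,255,90),1.4))
im=s["image"][290:352,380:545]; cv2.imwrite("pics/w2c.png",cv2.resize(im,None,fx=4.8,fy=4.8,interpolation=cv2.INTER_CUBIC)[:,:,::-1])
E
```

```text
0 [[395.0, 382.0], [395.0, 356.0], [395.0, 329.0]]
10 [[395.0, 371.0], [395.0, 346.0], [395.0, 321.0]]
19 [[395.0, 362.0], [395.0, 338.0], [395.0, 314.0]]
204 [636. 422.] [723. 422.] s20 [716. 423.]
208 [637. 429.] [725. 429.] s20 [718. 430.]
212 [639. 436.] [727. 436.] s20 [720. 437.]
216 [641. 444.] [730. 444.] s20 [722. 445.]
[851. 490.] [865. 524.]
[843. 490.] [857. 524.]
[836. 490.] [849. 523.]
```

View pics/w2c.png

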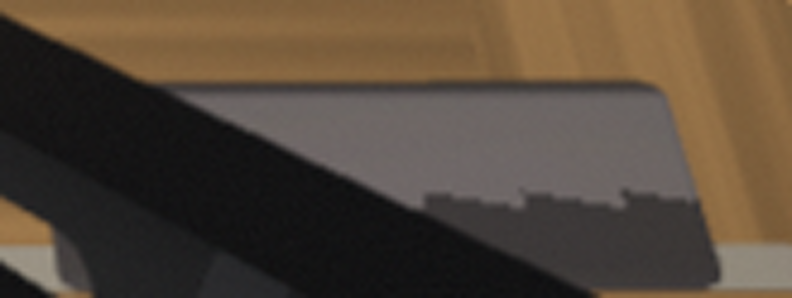

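```bash
python3 - <<'E'
from h import *
print(robot.tcp_to_tips)
import pickle
s=pickle.load(open("pics/w2.png.pkl","rb"))
K=s["mtx"];T=s["tool_from_camera"]
# tip pixel (w2 396,345): where does the ray cross planes x=0,5,11,15 in tool coordinates
u,v=396/1.4,345/1.4
c=np.array([(u-K[0,2])/K[0,0],-(v-K[1,2])/K[1,1],-1]); d=T[:3,:3]@c;o=T[:3,3]
for x in (-5,0,5,8,11,15): print(x,(o+d*(x-o[0])/d[0]).round(1))
E
```

```text
19.0
-5 [-5.   0.3 25.1]
0 [ 0.   0.3 12.6]
5 [5.  0.3 0.1]
8 [ 8.   0.3 -7.4]
11 [ 11.    0.3 -14.9]
15 [ 15.    0.3 -24.9]
```

```bash
python3 - <<'E'
from h import *
plan((sh(-80,190,0),tilt(50)),(sh(-40,178),tilt(50)),(sh(12,178),tilt(50)),(sh(12,190),tilt(50)))
E
```

```text
t 9.15 pos [ 384.7 -301.   192.2] gap -0.0 F [-0.3 -0.2 -0.2] q [ 14.  20. -17. 137.  81.  56. -60.]
[0.07, 3.45, 0.01] [-0.02, 0.02, -0.03] rows>= 2.2
[-0.34, 3.45, 0.97] [-0.02, 0.02, -0.03] rows>= 0.7
[-1.17, 3.45, 1.97] [-0.02, 0.02, -0.03] rows>= 0.8
[-1.4, 3.45, 1.77] [-0.02, 0.02, -0.03] rows>= 0.2
```

>>> {"fn": "apply_moves", "kwargs": {
  "increments": [0,1.2,0,0,0,0,0,0,2.4,0,0,0,0,0,0,3.45,0,0,0,0,0,-0.34,3.45,0.97,0,0,0,0,-0.34,3.45,0.97,0,0,0,0,-0.8,3.45,1.5,0,0,0,0,-1.17,3.45,1.97,0,0,0,0,-1.17,3.45,1.97,0,0,0,0,-1.28,3.45,1.87,0,0,0,0,-1.4,3.45,1.77,0,0,0,0,-1.4,3.45,1.77,0,0,0,0]
}}

```text
time: 10.52
eef_pos: [534.6, -367.4, 189.8]
eef_rot: [[-0.102, 0.987, 0.123], [0.634, 0.16, -0.756], [-0.766, 0.001, -0.643]]
wrist_force: [-0.4, 0.5, -0.1]
finger_gap: 0.2
```

>>> {"fn": "apply_moves", "kwargs": {
  "increments": [-0.04,0,-0.03,0,0,0,0,-0.08,0,-0.06,0,0,0,0,-0.08,0,-0.06,0,0,0,0]
}}

```text
time: 10.9
eef_pos: [533.9, -368.3, 193.0]
eef_rot: [[-0.102, 0.987, 0.122], [0.635, 0.158, -0.756], [-0.766, 0.0, -0.643]]
wrist_force: [-1.1, -0.5, 0.0]
finger_gap: 0.1
```

>>> {"fn": "apply_moves", "kwargs": {
  "increments": [-0.04,0,-0.03,0,0,0,0,-0.08,0,-0.06,0,0,0,0,-0.08,0,-0.06,0,0,0,0]
}}

```text
time: 11.28
eef_pos: [534.0, -368.5, 197.1]
eef_rot: [[-0.102, 0.987, 0.122], [0.635, 0.158, -0.756], [-0.766, 0.0, -0.643]]
wrist_force: [-0.3, 0.5, 0.5]
finger_gap: 0.1
```

>>> {"fn": "apply_moves", "kwargs": {
  "increments": [-0.04,0,-0.03,0,0,0,0,-0.08,0,-0.06,0,0,0,0,-0.08,0,-0.06,0,0,0,0]
}}

```text
time: 11.65
eef_pos: [534.1, -368.7, 201.1]
eef_rot: [[-0.102, 0.987, 0.122], [0.635, 0.158, -0.756], [-0.766, 0.0, -0.643]]
wrist_force: [0.3, 0.0, 0.5]
finger_gap: 0.2
```

>>> {"fn": "apply_moves", "kwargs": {
  "increments": [-0.04,0,-0.03,0,0,0,0,-0.08,0,-0.06,0,0,0,0,-0.08,0,-0.06,0,0,0,0]
}}

```text
time: 12.02
eef_pos: [534.1, -368.9, 205.1]
eef_rot: [[-0.102, 0.987, 0.122], [0.635, 0.158, -0.756], [-0.766, 0.0, -0.643]]
wrist_force: [0.3, -0.8, -1.1]
finger_gap: -0.1
```

>>> {"fn": "apply_moves", "kwargs": {
  "increments": [-0.04,0,-0.03,0,0,0,0,-0.08,0,-0.06,0,0,0,0,-0.08,0,-0.06,0,0,0,0]
}}

```text
time: 12.4
eef_pos: [534.1, -369.2, 209.1]
eef_rot: [[-0.102, 0.987, 0.122], [0.635, 0.158, -0.756], [-0.766, 0.0, -0.643]]
wrist_force: [0.1, 0.3, -0.1]
finger_gap: -0.0
```

>>> {"fn": "apply_moves", "kwargs": {
  "increments": [-0.04,0,-0.03,0,0,0,0,-0.04,0,-0.03,0,0,0,0]
}}

```text
time: 12.65
eef_pos: [534.1, -369.2, 211.1]
eef_rot: [[-0.102, 0.987, 0.122], [0.635, 0.159, -0.756], [-0.766, 0.0, -0.643]]
wrist_force: [-0.1, 0.1, -0.2]
finger_gap: -0.0
```

>>> {"fn": "apply_moves", "kwargs": {
  "increments": [-0.04,0,-0.03,0,0,0,0,-0.04,0,-0.03,0,0,0,0]
}}

```text
time: 12.9
eef_pos: [534.1, -369.4, 213.1]
eef_rot: [[-0.102, 0.987, 0.122], [0.635, 0.158, -0.756], [-0.766, 0.0, -0.643]]
wrist_force: [-0.1, -0.4, -0.3]
finger_gap: 0.0
```

```bash
python3 - <<'E'
from h import *
import pickle
a=pickle.load(open("d0.pkl","rb"))["scene"]["image"]; s=robot.snapshot("scene");b=s["image"]
for c in (258,260,262,264,266,268,270): print(c,a[138:158,c].sum(1).tolist(),"\n   ",b[138:158,c].sum(1).tolist())
for zz in (208,216): print(zz,[pr(s,sh(14,zz,e),10)/10 for e in (50,40,30,20)])
E
```

```text
258 [446, 449, 467, 488, 500, 506, 490, 445, 407, 377, 271, 176, 182, 217, 232, 222, 245, 334, 377, 379] 
    [454, 459, 474, 501, 514, 513, 504, 457, 421, 391, 283, 183, 187, 201, 205, 199, 198, 204, 207, 207]
260 [447, 467, 488, 498, 504, 490, 443, 410, 376, 281, 185, 150, 179, 271, 344, 367, 376, 379, 379, 376] 
    [457, 480, 501, 513, 514, 503, 454, 418, 390, 294, 196, 161, 170, 181, 188, 201, 204, 209, 208, 201]
262 [464, 489, 500, 501, 487, 444, 407, 375, 279, 221, 216, 225, 247, 311, 357, 377, 376, 378, 372, 375] 
    [475, 500, 510, 514, 500, 453, 421, 387, 290, 230, 208, 176, 163, 178, 194, 205, 207, 206, 204, 208]
264 [491, 503, 501, 489, 441, 407, 380, 307, 236, 218, 222, 251, 310, 357, 371, 377, 377, 372, 373, 377] 
    [503, 513, 514, 498, 452, 421, 392, 316, 245, 181, 135, 132, 170, 197, 203, 206, 207, 208, 208, 207]
266 [504, 506, 488, 440, 410, 375, 282, 218, 217, 223, 247, 309, 355, 374, 377, 376, 374, 378, 375, 361] 
    [513, 515, 503, 457, 419, 390, 292, 221, 179, 135, 134, 170, 194, 206, 206, 210, 210, 207, 206, 200]
268 [502, 490, 441, 411, 382, 303, 234, 221, 223, 220, 229, 243, 255, 254, 251, 254, 257, 255, 255, 250] 
    [515, 503, 458, 423, 397, 316, 230, 172, 133, 131, 173, 196, 202, 203, 203, 205, 202, 206, 199, 197]
270 [490, 445, 411, 378, 282, 218, 218, 221, 225, 228, 238, 238, 239, 239, 237, 242, 237, 238, 237, 237] 
    [503, 459, 425, 392, 287, 205, 154, 123, 133, 179, 210, 208, 209, 212, 210, 209, 208, 206, 211, 214]
208 [array([260.8, 152.1]), array([263.3, 150.9]), array([265.7, 149.7]), array([268.1, 148.5])]
216 [array([260.8, 150.1]), array([263.2, 148.8]), array([265.7, 147.6]), array([268.1, 146.4])]
```

```bash
python3 - <<'E'
from h import *
import pickle
s=save("scene","pics/s5.png",(250,115,310,160),13)
st=robot.sense();p,R=st["eef_pos"],st["eef_rot"]
for z in (19,10,0,-10,-20,-40,-54): print(z,pr(s,p+z*R[:,2],13,(250,115)))
print([pr(s,sh(14,208,e),13,(250,115)) for e in (50,0,-50)],[pr(s,sh(0,240,e),13,(250,115)) for e in (50,0,-50)])
E
```

```text
19 [268. 401.]
10 [286. 395.]
0 [306. 387.]
-10 [327. 380.]
-20 [347. 372.]
-40 [389. 357.]
-54 [419. 346.]
[array([141., 483.]), array([298., 404.]), array([451., 328.])] [array([176., 400.]), array([336., 321.]), array([491., 245.])]
```

View pics/s5.png

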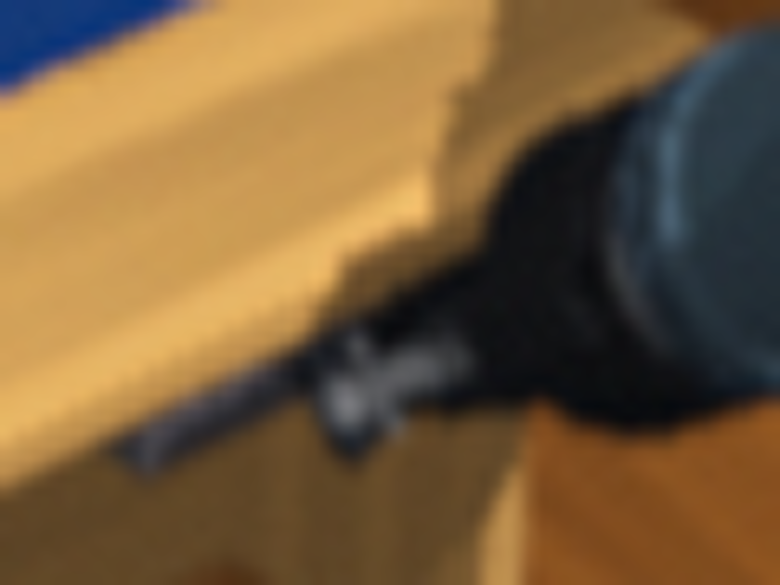

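The visible fingers end near the nominal TCP (about px 315,400 in the crop, where I expected 268,401), so the shut tips stop in front of the paddle. I'll drop down, tilt to 60°, go deeper and lift.

```bash
python3 - <<'E'
from h import *
plan((sh(8,180),tilt(50)),(sh(8,180),tilt(60)),(sh(18,182),tilt(60)),(sh(18,194),tilt(60)))
E
```

```text
t 13.0 pos [ 534.  -369.3  212.9] gap -0.1 F [ 0.5  0.5 -0.3] q [ 18.  29. -14. 115.  78.  56. -43.]
[0.71, 0.04, 0.44] [-0.03, 0.0, -0.03] rows>= 0.5
[0.71, 0.04, 0.44] [-0.03, -2.0, -0.02] rows>= 0.9
[0.51, 0.04, 0.6] [-0.03, -2.0, -0.02] rows>= 0.2
[0.28, 0.04, 0.4] [-0.03, -2.0, -0.02] rows>= 0.2
```

>>> {"fn": "apply_moves", "kwargs": {
  "increments": [0.35,0,0.22,0,0,0,0,0.71,0,0.44,0,0,0,0,0.71,0,0.44,0,-1,0,0,0.71,0,0.44,0,-2,0,0,0.51,0,0.6,0,-2,0,0,0.51,0,0.6,0,-2,0,0,0.4,0,0.5,0,-2,0,0,0.28,0,0.4,0,-2,0,0,0.28,0,0.4,0,-2,0,0]
}}

```text
time: 14.12
eef_pos: [535.2, -374.5, 195.2]
eef_rot: [[-0.077, 0.987, 0.138], [0.494, 0.158, -0.855], [-0.866, 0.002, -0.5]]
wrist_force: [-0.5, 0.8, -0.0]
finger_gap: 0.2
```

```bash
python3 - <<'E'
from h import *
plan((sh(18,200),tilt(60)),(sh(18,204),tilt(60)))
E
```

```text
t 14.12 pos [ 535.2 -374.5  195.2] gap 0.2 F [-0.5  0.8 -0. ] q [ 12.  35. -11. 118.  89.  63. -58.]
[-0.1, 0.03, -0.06] [-0.03, 0.01, -0.04] rows>= 0.1
[-0.19, 0.03, -0.11] [-0.03, 0.01, -0.04] rows>= 0.1
```

>>> {"fn": "apply_moves", "kwargs": {
  "increments": [-0.043,0,-0.025,0,0,0,0,-0.086,0,-0.05,0,0,0,0,-0.086,0,-0.05,0,0,0,0]
}}

```text
time: 14.5
eef_pos: [534.9, -374.3, 198.1]
eef_rot: [[-0.079, 0.987, 0.137], [0.494, 0.159, -0.855], [-0.866, 0.0, -0.5]]
wrist_force: [-0.4, -0.4, -0.6]
finger_gap: 0.2
```

>>> {"fn": "apply_moves", "kwargs": {
  "increments": [-0.043,0,-0.025,0,0,0,0,-0.086,0,-0.05,0,0,0,0,-0.086,0,-0.05,0,0,0,0]
}}

```text
time: 14.88
eef_pos: [534.9, -374.3, 202.2]
eef_rot: [[-0.079, 0.987, 0.137], [0.494, 0.159, -0.855], [-0.866, 0.0, -0.5]]
wrist_force: [-0.1, -0.0, 0.2]
finger_gap: 0.1
```

>>> {"fn": "apply_moves", "kwargs": {
  "increments": [-0.043,0,-0.025,0,0,0,0,-0.086,0,-0.05,0,0,0,0,-0.086,0,-0.05,0,0,0,0]
}}

```text
time: 15.25
eef_pos: [535.0, -374.3, 206.2]
eef_rot: [[-0.079, 0.987, 0.137], [0.494, 0.159, -0.855], [-0.866, 0.0, -0.5]]
wrist_force: [0.4, 0.6, -0.8]
finger_gap: 0.3
```

>>> {"fn": "apply_moves", "kwargs": {
  "increments": [-0.043,0,-0.025,0,0,0,0,-0.043,0,-0.025,0,0,0,0]
}}

```text
time: 15.5
eef_pos: [534.9, -374.3, 208.1]
eef_rot: [[-0.079, 0.987, 0.137], [0.494, 0.159, -0.855], [-0.866, 0.0, -0.5]]
wrist_force: [-0.0, -0.1, 0.3]
finger_gap: -0.2
```

>>> {"fn": "apply_moves", "kwargs": {
  "increments": [-0.043,0,-0.025,0,0,0,0,-0.043,0,-0.025,0,0,0,0]
}}

```text
time: 15.75
eef_pos: [534.9, -374.3, 210.1]
eef_rot: [[-0.079, 0.987, 0.137], [0.494, 0.158, -0.855], [-0.866, 0.0, -0.5]]
wrist_force: [0.5, 0.9, -0.2]
finger_gap: -0.1
```

>>> {"fn": "apply_moves", "kwargs": {
  "increments": [-0.043,0,-0.025,0,0,0,0,-0.043,0,-0.025,0,0,0,0]
}}

```text
time: 16.0
eef_pos: [535.0, -374.3, 212.1]
eef_rot: [[-0.079, 0.987, 0.137], [0.494, 0.159, -0.855], [-0.866, 0.0, -0.5]]
wrist_force: [0.3, 0.5, 0.7]
finger_gap: -0.1
```

```bash
cat > padchk.py <<'E'
from h import *
import pickle
a=pickle.load(open("d0.pkl","rb"))["scene"]["image"]; b=robot.snapshot("scene")["image"]
for c in (261,262,263,264): print(c,a[144:156,c].sum(1).tolist(),"\n   ",b[144:156,c].sum(1).tolist())
plan()
E
python3 padchk.py
```

```text
261 [419, 396, 329, 246, 211, 202, 212, 269, 330, 365, 377, 379] 
    [433, 411, 346, 260, 220, 207, 221, 284, 348, 386, 372, 283]
262 [407, 375, 279, 221, 216, 225, 247, 311, 357, 377, 376, 378] 
    [424, 390, 294, 226, 230, 232, 262, 330, 373, 370, 307, 235]
263 [398, 335, 252, 215, 223, 226, 265, 330, 367, 376, 377, 375] 
    [410, 350, 260, 230, 233, 239, 282, 332, 353, 303, 235, 205]
264 [380, 307, 236, 218, 222, 251, 310, 357, 371, 377, 377, 372] 
    [393, 319, 252, 232, 236, 253, 288, 284, 259, 224, 207, 202]
t 16.05 pos [ 534.9 -374.2  212. ] gap 0.1 F [-0.1 -0.1  0.7] q [ 13.  33. -11. 117.  87.  63. -55.]
```

All contacts so far fit one reading: the real shut tips stand about 15 mm behind the reported TCP, with ±11 mm width. I'll use that: TCP to s≈27, lift from 175 to 196.

```bash
python3 - <<'E'
from h import *
plan((sh(16,174),tilt(60)),(sh(27,174),tilt(60)),(sh(27,184),tilt(60)))
E
```

```text
t 16.05 pos [ 534.9 -374.2  212. ] gap 0.1 F [-0.1 -0.1  0.7] q [ 13.  33. -11. 117.  87.  63. -55.]
[0.84, 0.04, 0.44] [-0.04, 0.0, -0.02] rows>= 0.6
[0.71, 0.04, 0.68] [-0.04, 0.0, -0.02] rows>= 0.2
[0.49, 0.04, 0.55] [-0.04, 0.0, -0.02] rows>= 0.2
```

>>> {"fn": "apply_moves", "kwargs": {
  "increments": [0.4,0,0.22,0,0,0,0,0.84,0,0.44,0,0,0,0,0.84,0,0.44,0,0,0,0,0.71,0,0.68,0,0,0,0,0.71,0,0.68,0,0,0,0,0.49,0,0.55,0,0,0,0,0.49,0,0.55,0,0,0,0]
}}

```text
time: 16.92
eef_pos: [536.9, -383.4, 185.4]
eef_rot: [[-0.077, 0.987, 0.138], [0.493, 0.159, -0.855], [-0.866, 0.002, -0.499]]
wrist_force: [-0.9, 0.1, -0.2]
finger_gap: -0.2
```

>>> {"fn": "apply_moves", "kwargs": {
  "increments": [-0.043,0,-0.025,0,0,0,0,-0.086,0,-0.05,0,0,0,0,-0.086,0,-0.05,0,0,0,0]
}}

```text
time: 17.3
eef_pos: [536.4, -383.3, 188.0]
eef_rot: [[-0.079, 0.987, 0.137], [0.494, 0.159, -0.855], [-0.866, 0.0, -0.5]]
wrist_force: [0.4, -0.0, 0.3]
finger_gap: -0.2
```

>>> {"fn": "apply_moves", "kwargs": {
  "increments": [-0.043,0,-0.025,0,0,0,0,-0.043,0,-0.025,0,0,0,0]
}}

```text
time: 17.55
eef_pos: [536.2, -383.1, 189.5]
eef_rot: [[-0.08, 0.987, 0.137], [0.494, 0.159, -0.855], [-0.866, -0.0, -0.501]]
wrist_force: [-0.3, -0.3, -1.3]
finger_gap: 0.1
```

>>> {"fn": "apply_moves", "kwargs": {
  "increments": [-0.043,0,-0.025,0,0,0,0,-0.043,0,-0.025,0,0,0,0]
}}

```text
time: 17.8
eef_pos: [536.2, -383.2, 191.8]
eef_rot: [[-0.079, 0.987, 0.137], [0.494, 0.159, -0.855], [-0.866, -0.0, -0.5]]
wrist_force: [0.2, 0.8, -2.4]
finger_gap: -0.3
```

>>> {"fn": "apply_moves", "kwargs": {
  "increments": [-0.043,0,-0.025,0,0,0,0,-0.043,0,-0.025,0,0,0,0]
}}

```text
time: 18.05
eef_pos: [536.3, -383.3, 194.0]
eef_rot: [[-0.079, 0.987, 0.137], [0.494, 0.158, -0.855], [-0.866, 0.0, -0.5]]
wrist_force: [-0.3, 0.8, -1.7]
finger_gap: 0.4
```

Contact at about 189 with 2 N, as predicted, so the paddle is lifting. I'll carry on to its stop.

>>> {"fn": "apply_moves", "kwargs": {
  "increments": [-0.043,0,-0.025,0,0,0,0,-0.043,0,-0.025,0,0,0,0]
}}

```text
time: 18.3
eef_pos: [536.3, -383.3, 196.0]
eef_rot: [[-0.079, 0.987, 0.137], [0.494, 0.158, -0.855], [-0.866, 0.0, -0.5]]
wrist_force: [-0.8, 0.9, -2.2]
finger_gap: -0.0
```

>>> {"fn": "apply_moves", "kwargs": {
  "increments": [-0.043,0,-0.025,0,0,0,0,-0.043,0,-0.025,0,0,0,0]
}}

```text
time: 18.55
eef_pos: [536.1, -383.0, 197.0]
eef_rot: [[-0.08, 0.987, 0.137], [0.495, 0.159, -0.854], [-0.865, -0.001, -0.502]]
wrist_force: [-0.5, -0.0, -7.6]
finger_gap: 0.1
```

```bash
python3 padchk.py
```

```text
261 [419, 396, 329, 246, 211, 202, 212, 269, 330, 365, 377, 379] 
    [430, 409, 344, 253, 209, 243, 338, 380, 382, 384, 399, 389]
262 [407, 375, 279, 221, 216, 225, 247, 311, 357, 377, 376, 378] 
    [425, 387, 291, 217, 239, 324, 377, 386, 384, 377, 380, 362]
263 [398, 335, 252, 215, 223, 226, 265, 330, 367, 376, 377, 375] 
    [413, 351, 257, 218, 257, 348, 388, 372, 354, 302, 268, 250]
264 [380, 307, 236, 218, 222, 251, 310, 357, 371, 377, 377, 372] 
    [396, 315, 244, 253, 328, 371, 356, 299, 253, 224, 207, 201]
t 18.6 pos [ 536.1 -383.   197. ] gap 0.0 F [-0.5  0.5 -8.3] q [ 13.  35. -10. 117.  89.  62. -57.]
```

>>> {"fn": "apply_moves", "kwargs": {
  "increments": [-0.03,0,-0.015,0,0,0,0,-0.03,0,-0.015,0,0,0,0]
}}

```text
time: 18.85
eef_pos: [536.0, -382.6, 197.5]
eef_rot: [[-0.081, 0.987, 0.137], [0.496, 0.159, -0.853], [-0.864, -0.001, -0.503]]
wrist_force: [1.9, -1.0, -15.9]
finger_gap: 0.3
```

```bash
python3 - <<'E'
from h import *
plan((sh(24,175),tilt(60)),(sh(-90,185),tilt(60)),(np.array([480,-200,250]),down(0)),(np.array([443,-14.5,110]),down(0)))
E
```

```text
t 18.85 pos [ 536.  -382.6  197.5] gap 0.3 F [  1.9  -1.  -15.9] q [ 13.  35. -10. 117.  89.  62. -57.]
[0.51, 0.05, 0.24] [-0.04, -0.03, 0.0] rows>= 0.4
[1.73, 0.04, -2.35] [-0.04, -0.03, 0.0] rows>= 1.8
[1.24, -0.66, -4.75] [0.94, 11.94, 1.67] rows>= 5.7
[6.65, -0.83, -7.07] [0.94, 11.94, 1.67] rows>= 3.8
```

>>> {"fn": "apply_moves", "kwargs": {
  "increments": [0.3,0,0.1,0,0,0,0,0.51,0,0.24,0,0,0,0,0.51,0,0.24,0,0,0,0,1.1,0,-1,0,0,0,0,1.73,0,-2.35,0,0,0,0,1.73,0,-2.35,0,0,0,0,1.6,-0.1,-2.8,0.2,2,0.3,0,1.5,-0.2,-3.2,0.3,4,0.6,0,1.5,-0.4,-3.6,0.5,6,0.8,0,1.4,-0.5,-4,0.6,8,1.1,0,1.3,-0.6,-4.4,0.8,10,1.4,0,1.24,-0.66,-4.75,0.94,12,1.67,0,1.24,-0.66,-4.75,0.94,12,1.67,0,1.24,-0.66,-4.75,0.94,12,1.67,0]
}}

```text
time: 20.6
eef_pos: [479.6, -200.6, 250.6]
eef_rot: [[-0.0, 1.0, 0.0], [1.0, 0.0, -0.001], [-0.001, 0.0, -1.0]]
wrist_force: [-0.3, 1.0, 0.5]
finger_gap: -0.5
```

```bash
python3 - <<'E'
from h import *
plan((np.array([443,-14.5,110]),down(0)),(np.array([443,-14.5,85]),down(0)))
E
```

```text
t 20.6 pos [ 479.6 -200.6  250.6] gap -0.5 F [-0.3  1.   0.5] q [ 42.  19. -30. 105.  11.  59.   8.]
[4.66, -0.91, 3.51] [0.0, 0.01, 0.0] rows>= 3.8
[4.66, -0.91, 4.14] [0.0, 0.01, 0.0] rows>= 0.4
```

>>> {"fn": "apply_moves", "kwargs": {
  "increments": [1.5,-0.3,0.5,0,0,0,0,3,-0.6,1.5,0,0,0,0,4.66,-0.91,2.5,0,0,0,0,4.66,-0.91,3.5,0,0,0,0,4.66,-0.91,4.1,0,0,0,0,4.66,-0.91,4.1,0,0,0,0,4.66,-0.91,4.1,0,0,0,0]
}}

```text
time: 21.48
eef_pos: [444.6, -13.2, 88.4]
eef_rot: [[-0.001, 1.0, 0.003], [1.0, 0.001, 0.002], [0.002, 0.003, -1.0]]
wrist_force: [0.6, 0.5, 0.4]
finger_gap: 0.1
```

```bash
python3 - <<'E'
from h import *
plan((np.array([443,-14.5,60]),down(0)))
s=wr("pics/w3.png",1.4)
for q in [(443,-14.5,52),(440,-73,52),(436,-131,52)]: print(pr(s,np.array(q),1.4))
p=robot.sense()["eef_pos"]
for z in (0,19,-15): print(z,pr(s,p+[0,11,-z],1.4))
E
```

```text
t 21.48 pos [444.6 -13.2  88.4] gap 0.1 F [0.6 0.5 0.4] q [ 21.  27. -30. 123.  22.  36. -24.]
[-0.03, -0.04, 0.71] [0.03, -0.02, 0.02] rows>= 0.5
[392. 329.]
[386. 438.]
[379. 532.]
0 [397. 332.]
19 [397. 317.]
-15 [397. 347.]
```

View pics/w3.png

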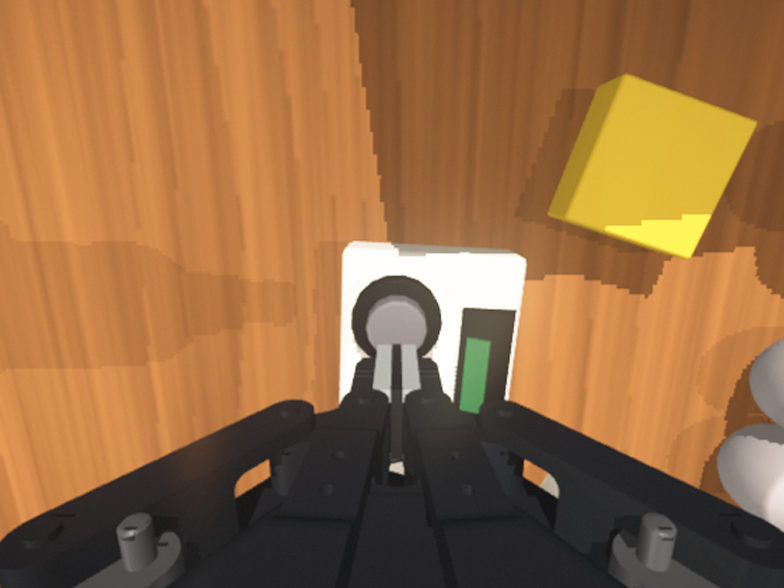

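The left key appears at px (398,325), 2–3 mm from the prediction, and my TCP is right above it. Now I descend.

>>> {"fn": "apply_moves", "kwargs": {
  "increments": [0,0,0.25,0,0,0,0,0,0,0.5,0,0,0,0,0,0,0.7,0,0,0,0,0,0,0.7,0,0,0,0]
}}

```text
time: 22.02
eef_pos: [443.6, -13.8, 58.9]
eef_rot: [[0.0, 1.0, 0.0], [1.0, -0.0, 0.002], [0.002, 0.0, -1.0]]
wrist_force: [0.0, 0.1, -0.2]
finger_gap: 0.0
```

>>> {"fn": "apply_moves", "kwargs": {
  "increments": [0,0,0.15,0,0,0,0,0,0,0.3,0,0,0,0,0,0,0.45,0,0,0,0,0,0,0.45,0,0,0,0]
}}

```text
time: 22.52
eef_pos: [444.1, -13.7, 41.3]
eef_rot: [[0.0, 1.0, 0.001], [1.0, -0.0, 0.002], [0.002, 0.001, -1.0]]
wrist_force: [-0.4, -0.2, 0.8]
finger_gap: -0.2
```

>>> {"fn": "apply_moves", "kwargs": {
  "increments": [0,0,0.05,0,0,0,0,0,0,0.1,0,0,0,0,0,0,0.1,0,0,0,0]
}}

```text
time: 22.9
eef_pos: [444.2, -13.8, 37.6]
eef_rot: [[0.0, 1.0, 0.001], [1.0, -0.0, 0.002], [0.002, 0.001, -1.0]]
wrist_force: [-1.4, -0.6, 3.0]
finger_gap: -0.1
```

>>> {"fn": "apply_moves", "kwargs": {
  "increments": [0,0,0.05,0,0,0,0,0,0,0.05,0,0,0,0]
}}

```text
time: 23.15
eef_pos: [444.2, -13.7, 35.8]
eef_rot: [[0.0, 1.0, 0.001], [1.0, -0.0, 0.002], [0.002, 0.001, -1.0]]
wrist_force: [-1.5, 0.7, 5.5]
finger_gap: -0.1
```

>>> {"fn": "apply_moves", "kwargs": {
  "increments": [0,0,0.04,0,0,0,0,0,0,0.04,0,0,0,0]
}}

```text
time: 23.4
eef_pos: [444.3, -13.7, 35.3]
eef_rot: [[0.0, 1.0, 0.002], [1.0, -0.0, 0.001], [0.001, 0.002, -1.0]]
wrist_force: [-6.4, 0.4, 26.4]
finger_gap: -0.2
```

>>> {"fn": "apply_moves", "kwargs": {
  "increments": [0,0,0.04,0,0,0,0,0,0,0.04,0,0,0,0]
}}

```text
time: 23.65
eef_pos: [444.5, -13.7, 34.9]
eef_rot: [[-0.0, 1.0, 0.002], [1.0, 0.0, -0.0], [-0.0, 0.002, -1.0]]
wrist_force: [-12.5, -0.5, 47.0]
finger_gap: -0.3
```

Fully pressed: about 4 N at 36, then the stop. That puts the shut tips about 10 mm behind the reported TCP. I'll release and look at the weights.

>>> {"fn": "apply_moves", "kwargs": {
  "increments": [0,0,-0.3,0,0,0,0,0,0,-1,0,0,0,0,0,0,-2.5,0,0,0,0,0,0,-4,0,0,0,0,0,0,-5,0,0,0,1,0,0,-5,0,0,0,1]
}}

```text
time: 24.4
eef_pos: [446.2, -14.3, 235.2]
eef_rot: [[0.001, 1.0, 0.008], [1.0, -0.001, 0.001], [0.001, 0.008, -1.0]]
wrist_force: [-0.6, 0.1, -1.0]
finger_gap: 35.9
```

```bash
cat > find.py <<'E'
from h import *
import pickle
# whitish blobs in top+scene near the weights: compare to first images
def blobs(im,box):
    x0,y0,x1,y1=box; c=im[y0:y1,x0:x1].astype(int); mx=c.max(2);mn=c.min(2)
    m=((mn>85)&(mx-mn<38)).astype(np.uint8); m=cv2.morphologyEx(m,cv2.MORPH_OPEN,np.ones((3,3),np.uint8))
    n,l,s,ce=cv2.connectedComponentsWithStats(m); return [((ce[i]+[x0,y0]).round(1).tolist(),int(s[i,4]),s[i,2:4].tolist()) for i in range(1,n) if s[i,4]>30]
if __name__=="__main__":
    s=robot.snapshot("top"); t=robot.snapshot("scene"); plan()
    for b in blobs(s["image"],(200,160,345,270)): print("top",b,atz(ray(s,b[0]),27).round(1)[:2])
    for b in blobs(t["image"],(200,200,345,345)): print("scene",b,atz(ray(t,b[0]),27).round(1)[:2])
    d=pickle.load(open("d0.pkl","rb"))
    for b in blobs(d["top"]["image"],(200,160,345,270)): print("top0",b,atz(ray(s,b[0]),27).round(1)[:2])
    for b in blobs(d["scene"]["image"],(200,200,345,345)): print("sc0",b,atz(ray(t,b[0]),27).round(1)[:2])
E
python3 find.py
```

```text
t 24.5 pos [443.8 -14.5 232.1] gap 50.7 F [-0.4 -0.6  0.4] q [ 29.  13. -37. 116.   9.  54. -13.]
top ([222.3, 175.8], 124, [17, 9]) [769.9  90.8]
top ([258.4, 182.4], 54, [8, 8]) [743.3 -42. ]
top ([270.9, 198.5], 422, [33, 18]) [682.9 -87.5]
top ([230.7, 199.5], 195, [15, 16]) [681.   58.6]
top ([290.6, 227.3], 301, [24, 24]) [ 577.3 -157.5]
top ([272.0, 258.6], 463, [50, 23]) [467.2 -90.6]
top ([219.2, 260.2], 135, [21, 10]) [463.2  96.3]
top ([266.0, 266.0], 39, [7, 7]) [441.6 -69.3]
top ([282.8, 266.7], 37, [7, 6]) [ 438.7 -128.4]
scene ([338.0, 215.0], 41, [7, 7]) [ 420.7 -150.1]
scene ([330.9, 233.3], 463, [30, 46]) [489.4 -95.4]
scene ([295.6, 234.2], 442, [26, 24]) [ 586.3 -149.4]
scene ([278.6, 261.1], 711, [29, 38]) [689.  -83.7]
scene ([307.3, 292.6], 355, [20, 23]) [680.5  54.8]
scene ([339.3, 315.1], 411, [13, 44]) [648.8 160.1]
scene ([285.9, 321.7], 205, [16, 21]) [781.4 103.2]
top0 ([222.3, 175.8], 123, [17, 9]) [769.9  90.8]
top0 ([258.4, 182.4], 54, [8, 8]) [743.3 -42. ]
top0 ([263.1, 197.5], 203, [15, 16]) [686.9 -59.2]
top0 ([287.5, 198.8], 215, [16, 17]) [ 681.  -147.6]
top0 ([230.7, 199.4], 191, [15, 16]) [681.4  58.6]
top0 ([290.5, 227.2], 300, [24, 24]) [ 577.7 -157.1]
top0 ([265.9, 258.4], 583, [54, 24]) [468.1 -69. ]
top0 ([249.1, 265.4], 36, [7, 6]) [444.2  -9.8]
top0 ([266.0, 266.0], 37, [7, 7]) [441.6 -69.3]
top0 ([282.9, 266.6], 36, [7, 6]) [ 439.  -128.8]
sc0 ([338.0, 215.0], 41, [7, 7]) [ 420.7 -150.1]
sc0 ([330.9, 233.2], 461, [30, 46]) [489.1 -95.7]
sc0 ([295.6, 234.2], 441, [26, 24]) [ 586.3 -149.4]
sc0 ([269.4, 245.9], 312, [18, 21]) [ 681.4 -149.6]
sc0 ([280.6, 267.3], 425, [28, 25]) [696.3 -60.6]
sc0 ([307.1, 292.2], 335, [20, 23]) [680.2  53.3]
sc0 ([339.4, 315.0], 403, [12, 44]) [648.4 160. ]
sc0 ([285.8, 321.6], 202, [16, 21]) [781.5 102.8]
```

The right weight has been knocked to beside the middle one. I'll take one wrist view from above to place both.

```bash
python3 - <<'E'
from h import *
plan((np.array([683,-170,230]),down(0)))
E
```

```text
t 24.5 pos [443.8 -14.5 232.1] gap 50.7 F [-0.4 -0.6  0.4] q [ 29.  13. -37. 116.   9.  54. -13.]
[-3.88, 5.98, 0.05] [0.02, -0.02, -0.01] rows>= 4.6
```

>>> {"fn": "apply_moves", "kwargs": {
  "increments": [-1,1.5,0,0,0,0,0.85,-2,3,0,0,0,0,0.85,-3,4.5,0,0,0,0,0.85,-3.9,6,0,0,0,0,0.85,-3.9,6,0,0,0,0,0.85,-3.9,6,0,0,0,0,0.85,-3.9,6,0,0,0,0,0.85]
}}

```text
time: 25.38
eef_pos: [682.7, -169.0, 230.4]
eef_rot: [[-0.001, 1.0, -0.002], [1.0, 0.001, 0.004], [0.004, -0.002, -1.0]]
wrist_force: [-0.4, -0.2, -0.2]
finger_gap: 72.2
```

```bash
python3 - <<'E'
from h import *
plan()
s=wr("pics/w4.png",1.4)
for q in [(683,58,27),(686,-61,27),(682,-118,27)]: print(pr(s,np.array(q),1.4))
E
```

```text
t 25.38 pos [ 682.7 -169.   230.4] gap 72.2 F [-0.4 -0.2 -0.2] q [ 28.  39. -29.  77.  19.  69.  -2.]
[397. -51.]
[401. 127.]
[396. 201.]
```

View pics/w4.png

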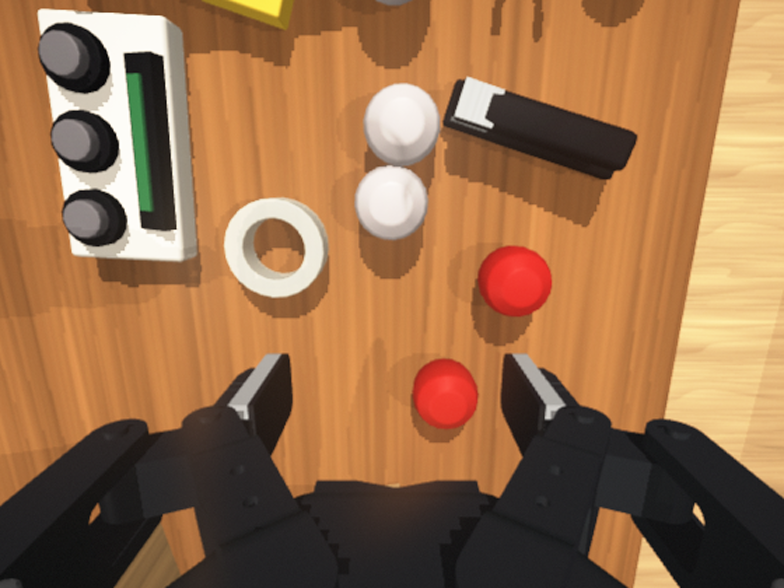

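```bash
python3 - <<'E'
from h import *
import pickle
s=pickle.load(open("pics/w4.png.pkl","rb"))
for q in [(391,203),(402,124)]:
    for z in (27,35): print(q,z,atz(ray(s,np.array(q)/1.4),z).round(1))
p=atz(ray(s,np.array((391,203))/1.4),30)
plan((np.r_[p[:2],120],down(0)),(np.r_[p[:2],40],down(0)),(np.r_[p[:2],-3],down(0)))
E
```

```text
(391, 203) 27 [ 678.2 -119.6   27. ]
(391, 203) 35 [ 678.3 -119.2   35. ]
(402, 124) 27 [686.9 -58.9  27. ]
(402, 124) 35 [686.9 -59.9  35. ]
t 25.43 pos [ 682.7 -168.9  231.2] gap 72.9 F [-0.4  1.1  0.3] q [ 28.  39. -29.  77.  19.  69.  -2.]
[1.23, -0.11, 2.78] [-0.01, -0.04, 0.01] rows>= 1.9
[1.22, -0.11, 4.78] [-0.01, -0.04, 0.01] rows>= 1.3
[1.22, -0.11, 5.86] [-0.01, -0.04, 0.01] rows>= 0.7
```

The view shows WM at px (402,124) and WR at (391,203), nearly touching. The jaw along world x is clear of the tape and stapler, so I descend on WR.

>>> {"fn": "apply_moves", "kwargs": {
  "increments": [1.22,-0.11,1.2,0,0,0,0.85,1.22,-0.11,2.5,0,0,0,0.85,1.22,-0.11,3.6,0,0,0,0.85,1.22,-0.11,4.6,0,0,0,0.85,1.22,-0.11,4.6,0,0,0,0.85,1.22,-0.11,4.6,0,0,0,0.85]
}}

```text
time: 26.18
eef_pos: [680.7, -120.6, 50.6]
eef_rot: [[-0.0, 1.0, 0.004], [1.0, -0.0, 0.002], [0.002, 0.004, -1.0]]
wrist_force: [0.4, 0.3, 0.9]
finger_gap: 72.7
```

>>> {"fn": "apply_moves", "kwargs": {
  "increments": [0,0,0.3,0,0,0,0.85,0,0,0.6,0,0,0,0.85,0,0,0.9,0,0,0,0.85,0,0,0.9,0,0,0,0.85]
}}

```text
time: 26.68
eef_pos: [678.7, -120.9, 11.0]
eef_rot: [[0.0, 1.0, -0.001], [1.0, -0.0, 0.003], [0.003, -0.001, -1.0]]
wrist_force: [0.4, 0.1, -0.3]
finger_gap: 72.7
```

```bash
python3 - <<'E'
from h import *
plan((np.array([678,-119.5,-3]),down(0)))
E
```

```text
t 26.68 pos [ 678.7 -120.9   11. ] gap 72.7 F [ 0.4  0.1 -0.3] q [ 22.  52. -25.  86.  26.  48. -12.]
[0.03, -0.02, 0.35] [-0.01, -0.03, 0.0] rows>= 0.2
```

>>> {"fn": "apply_moves", "kwargs": {
  "increments": [0.03,0,0.2,0,0,0,0.85,0.03,0,0.35,0,0,0,0.85,0.03,0,0.35,0,0,0,0.85,0.03,0,0.35,0,0,0,0.5,0.03,0,0.35,0,0,0,0.5,0.03,0,0.35,0,0,0,0.5,0.03,0,0.35,0,0,0,0.5],
  "grip_force": 40
}}

```text
time: 27.55
eef_pos: [680.0, -119.8, -1.0]
eef_rot: [[0.001, 1.0, 0.002], [1.0, -0.001, 0.002], [0.002, 0.002, -1.0]]
wrist_force: [-1.9, -0.9, 5.8]
finger_gap: 58.4
```

>>> {"fn": "apply_moves", "kwargs": {
  "increments": [0,0,-0.2,0,0,0,0.5,0,0,-0.6,0,0,0,0.5,0,0,-0.6,0,0,0,0.5]
}}

```text
time: 27.92
eef_pos: [681.4, -119.9, 24.5]
eef_rot: [[0.001, 1.0, 0.005], [1.0, -0.001, 0.002], [0.002, 0.005, -1.0]]
wrist_force: [0.3, -0.4, -2.4]
finger_gap: 58.7
```

Grip is good: 58.7 mm and about 2.4 N carried. Now to the bin.

```bash
cat >> h.py <<'E'
BX=np.array([.989,.149,0]);BY=np.array([-.149,.989,0]);BC=np.array([553,290,0.])
def bn(x,y,z): return BC+x*BX+y*BY+np.array([0,0,z])
E
python3 - <<'E'
from h import *
p=robot.sense()["eef_pos"]
plan((np.r_[p[:2],225],down(0)),(bn(0,66,225),down(8.6)),(bn(0,66,80),down(8.6)),(bn(0,66,62),down(8.6)))
E
```

```text
t 27.93 pos [ 681.4 -119.9   24.5] gap 58.7 F [ 0.3 -0.4 -2.4] q [ 22.  51. -25.  86.  26.  49. -12.]
[0.01, 0.03, -5.01] [0.06, -0.03, -0.01] rows>= 3.2
[11.89, -3.44, -5.0] [0.06, -0.02, -1.73] rows>= 7.9
[11.88, -3.46, -1.38] [0.06, -0.02, -1.73] rows>= 2.3
[11.88, -3.46, -0.93] [0.06, -0.02, -1.73] rows>= 0.3
```

>>> {"fn": "apply_moves", "kwargs": {
  "increments": [0,0,-1,0,0,0,0.5,0,0,-2,0,0,0,0.5,0,0,-3,0,0,0,0.5,0,0,-4,0,0,0,0.5,0.5,0,-5,0,0,0,0.5,1.5,-0.3,-5,0,0,0,0.5,2.6,-0.7,-5,0,0,-0.2,0.5,3.8,-1.1,-5,0,0,-0.5,0.5,5,-1.5,-5,0,0,-0.7,0.5,6.2,-1.8,-5,0,0,-0.9,0.5,7.4,-2.2,-5,0,0,-1.1,0.5,8.6,-2.6,-5,0,0,-1.3,0.5,9.8,-2.9,-5,0,0,-1.5,0.5,11,-3.3,-5,0,0,-1.7,0.5,11.88,-3.45,-5,0,0,-1.7,0.5,11.88,-3.45,-5,0,0,-1.7,0.5,11.88,-3.45,-5,0,0,-1.7,0.5]
}}

```text
time: 30.05
eef_pos: [542.0, 354.1, 223.2]
eef_rot: [[-0.147, 0.989, 0.002], [0.989, 0.147, 0.001], [0.001, 0.002, -1.0]]
wrist_force: [0.1, -0.4, -2.3]
finger_gap: 58.5
```

```bash
python3 - <<'E'
from h import *
plan((bn(0,66,225),down(8.6)),(bn(0,66,80),down(8.6)),(bn(0,66,64),down(8.6)))
# check bin corners again with the first images, all four rim pixels, and the weight still held
E
```

```text
t 30.05 pos [542.  354.1 223.2] gap 58.5 F [ 0.1 -0.4 -2.3] q [-13.  35. -36.  87.  22.  65. -45.]
[0.02, 0.03, -0.05] [0.02, -0.01, -0.03] rows>= 0.0
[0.02, 0.03, 3.58] [0.02, -0.01, -0.03] rows>= 2.3
[0.02, 0.03, 3.98] [0.02, -0.01, -0.03] rows>= 0.3
```

>>> {"fn": "apply_moves", "kwargs": {
  "increments": [0.02,0.03,0.8,0,0,0,0.5,0.02,0.03,1.6,0,0,0,0.5,0.02,0.03,2.4,0,0,0,0.5,0.02,0.03,3.1,0,0,0,0.5,0.02,0.03,3.6,0,0,0,0.5,0.02,0.03,3.95,0,0,0,0.5,0.02,0.03,3.95,0,0,0,0.5]
}}

```text
time: 30.92
eef_pos: [542.9, 355.7, 64.8]
eef_rot: [[-0.147, 0.989, 0.001], [0.989, 0.147, 0.002], [0.001, 0.001, -1.0]]
wrist_force: [-0.4, -0.6, -2.4]
finger_gap: 58.5
```

>>> {"fn": "apply_moves", "kwargs": {
  "increments": [0,0,0.05,0,0,0,0.5,0,0,0.1,0,0,0,0.5,0,0,0.1,0,0,0,0.5]
}}

```text
time: 31.3
eef_pos: [543.2, 356.5, 61.8]
eef_rot: [[-0.147, 0.989, 0.002], [0.989, 0.147, 0.003], [0.002, 0.002, -1.0]]
wrist_force: [-0.1, 0.4, -1.7]
finger_gap: 58.2
```

>>> {"fn": "apply_moves", "kwargs": {
  "increments": [0,0,0.03,0,0,0,0.5,0,0,0.05,0,0,0,0.5]
}}

```text
time: 31.55
eef_pos: [543.1, 356.3, 59.5]
eef_rot: [[-0.147, 0.989, 0.002], [0.989, 0.147, 0.002], [0.002, 0.002, -1.0]]
wrist_force: [-0.2, -0.8, -2.0]
finger_gap: 58.1
```

>>> {"fn": "apply_moves", "kwargs": {
  "increments": [0,0,0.03,0,0,0,0.5,0,0,0.05,0,0,0,0.5]
}}

```text
time: 31.8
eef_pos: [543.0, 356.3, 57.4]
eef_rot: [[-0.147, 0.989, 0.001], [0.989, 0.147, 0.002], [0.002, 0.002, -1.0]]
wrist_force: [0.7, 0.4, -2.2]
finger_gap: 58.3
```

>>> {"fn": "apply_moves", "kwargs": {
  "increments": [0,0,0.03,0,0,0,0.5,0,0,0.03,0,0,0,0.5]
}}

```text
time: 32.05
eef_pos: [543.0, 356.3, 56.2]
eef_rot: [[-0.147, 0.989, 0.001], [0.989, 0.147, 0.002], [0.002, 0.002, -1.0]]
wrist_force: [-0.1, -0.5, -1.4]
finger_gap: 58.2
```

>>> {"fn": "apply_moves", "kwargs": {
  "increments": [0,0,0.03,0,0,0,0.5,0,0,0.03,0,0,0,0.5]
}}

```text
time: 32.3
eef_pos: [543.1, 356.4, 56.0]
eef_rot: [[-0.147, 0.989, 0.002], [0.989, 0.147, 0.002], [0.002, 0.002, -1.0]]
wrist_force: [-2.4, -2.7, 5.4]
finger_gap: 58.3
```

Set down at 56. Open and lift, then find the remaining weights again.

>>> {"fn": "apply_moves", "kwargs": {
  "increments": [0,0,-0.02,0,0,0,0.75,0,0,-0.02,0,0,0,0.85,0,0,-0.02,0,0,0,0.85,0,0,-0.5,0,0,0,0.85,0,0,-1.2,0,0,0,0.85,0,0,-2.2,0,0,0,0.85,0,0,-3.2,0,0,0,0.85,0,0,-4.2,0,0,0,0.85,0,0,-4.2,0,0,0,0.85]
}}

```text
time: 33.42
eef_pos: [544.5, 357.9, 228.3]
eef_rot: [[-0.147, 0.989, 0.008], [0.989, 0.147, 0.007], [0.006, 0.009, -1.0]]
wrist_force: [-0.8, 0.1, 0.3]
finger_gap: 72.5
```

```bash
sed -i '/d=pickle/,$d' find.py; python3 find.py
```

```text
t 33.52 pos [542.9 356.  224.1] gap 72.7 F [-0.2 -1.2 -0.2] q [-13.  35. -36.  87.  22.  65. -45.]
top ([222.2, 175.7], 125, [17, 9]) [770.3  91.2]
top ([258.7, 182.3], 57, [9, 8]) [743.6 -43.1]
top ([262.6, 197.4], 206, [16, 16]) [687.3 -57.4]
top ([230.8, 199.5], 196, [15, 16]) [681.   58.2]
top ([290.5, 227.5], 306, [24, 24]) [ 576.6 -157.1]
top ([266.3, 258.7], 590, [54, 23]) [467.  -70.4]
top ([249.1, 265.1], 41, [7, 7]) [445.2  -9.8]
top ([266.0, 266.1], 39, [7, 7]) [441.2 -69.3]
top ([282.8, 266.6], 38, [7, 6]) [ 439.  -128.4]
scene ([338.0, 215.0], 41, [7, 7]) [ 420.7 -150.1]
scene ([330.9, 233.2], 440, [30, 46]) [489.1 -95.7]
scene ([296.0, 233.8], 474, [27, 25]) [ 584.2 -150.2]
scene ([281.0, 267.8], 435, [29, 24]) [696.3 -58.4]
scene ([307.3, 292.5], 354, [20, 23]) [680.3  54.5]
scene ([339.3, 315.4], 417, [13, 44]) [649.4 160.9]
scene ([285.9, 321.7], 205, [16, 21]) [781.4 103.2]
```

```bash
python3 - <<'E'
from h import *
p=np.array([686.7,-59.5,0]);z=np.array([0,0,1])
plan((p+200*z,down(-45)),(p+50*z,down(-45)),(p+1*z,down(-45)))
E
```

```text
t 33.52 pos [542.9 356.  224.1] gap 72.7 F [-0.2 -1.2 -0.2] q [-13.  35. -36.  87.  22.  65. -45.]
[-10.8, 2.02, 0.58] [0.02, -0.04, 10.69] rows>= 7.0
[-10.81, 2.01, 4.33] [0.02, -0.04, 10.69] rows>= 2.4
[-10.82, 2.01, 5.56] [0.02, -0.04, 10.69] rows>= 0.8
```

>>> {"fn": "apply_moves", "kwargs": {
  "increments": [-1.4,0.2,0,0,0,1.3,0.85,-2.8,0.5,0,0,0,2.6,0.85,-4.2,0.8,0,0,0,4,0.85,-5.6,1,0,0,0,5.4,0.85,-7,1.3,0.2,0,0,6.8,0.85,-8.4,1.6,0.4,0,0,8.2,0.85,-9.7,1.8,0.6,0,0,9.6,0.85,-10.8,2,0.6,0,0,10.7,0.85,-10.8,2,0.6,0,0,10.7,0.85,-10.8,2,1.8,0,0,10.7,0.85,-10.8,2,3,0,0,10.7,0.85,-10.8,2,3.8,0,0,10.7,0.85,-10.8,2,3.8,0,0,10.7,0.85,-10.8,2,3.8,0,0,10.7,0.85]
}}

```text
time: 35.28
eef_pos: [686.5, -58.3, 71.5]
eef_rot: [[0.707, 0.707, 0.003], [0.707, -0.707, 0.003], [0.004, -0.0, -1.0]]
wrist_force: [0.2, 0.1, 0.6]
finger_gap: 72.4
```

```bash
python3 - <<'E'
from h import *
p=np.array([686.7,-59.5,0]);z=np.array([0,0,1])
plan((p+40*z,down(-45)),(p+1*z,down(-45)))
E
```

```text
t 35.27 pos [686.5 -58.3  71.5] gap 72.4 F [0.2 0.1 0.6] q [ 13.  45. -18.  86.  16.  51. -56.]
[-0.02, 0.02, 0.79] [0.0, -0.05, 0.01] rows>= 0.5
[-0.02, 0.02, 1.76] [0.0, -0.05, 0.01] rows>= 0.6
```

>>> {"fn": "apply_moves", "kwargs": {
  "increments": [-0.02,0.02,0.5,0,0,0,0.85,-0.02,0.02,1,0,0,0,0.85,-0.02,0.02,1.4,0,0,0,0.85,-0.02,0.02,1.74,0,0,0,0.85,-0.02,0.02,1.74,0,0,0,0.85]
}}

```text
time: 35.9
eef_pos: [684.8, -60.0, -0.9]
eef_rot: [[0.707, 0.707, -0.001], [0.707, -0.707, 0.003], [0.001, -0.003, -1.0]]
wrist_force: [-0.1, 0.5, -0.6]
finger_gap: 72.6
```

>>> {"fn": "apply_moves", "kwargs": {
  "increments": [0,0,0,0,0,0,0.5,0,0,0,0,0,0,0.5,0,0,0,0,0,0,0.5,0,0,0,0,0,0,0.5]
}}

```text
time: 36.4
eef_pos: [686.5, -60.1, 1.4]
eef_rot: [[0.707, 0.707, 0.003], [0.707, -0.707, 0.002], [0.004, 0.0, -1.0]]
wrist_force: [0.4, 0.1, 3.9]
finger_gap: 58.5
```

>>> {"fn": "apply_moves", "kwargs": {
  "increments": [0,0,-0.2,0,0,0,0.5,0,0,-0.6,0,0,0,0.5,0,0,-0.6,0,0,0,0.5]
}}

```text
time: 36.78
eef_pos: [687.4, -60.2, 26.8]
eef_rot: [[0.708, 0.707, 0.005], [0.707, -0.708, 0.002], [0.005, 0.002, -1.0]]
wrist_force: [0.8, 0.2, -1.5]
finger_gap: 58.3
```

```bash
python3 - <<'E'
from h import *
p=robot.sense()["eef_pos"]
plan((np.r_[p[:2],225],down(-45)),(bn(0,0,225),down(8.6)))
E
```

```text
t 36.77 pos [687.4 -60.2  26.8] gap 58.3 F [ 0.8  0.2 -1.5] q [ 12.  49. -17.  87.  18.  47. -56.]
[0.03, 0.01, -4.95] [0.02, -0.06, -0.01] rows>= 3.2
[3.84, -8.56, -4.95] [0.05, -0.04, -10.73] rows>= 6.0
```

>>> {"fn": "apply_moves", "kwargs": {
  "increments": [0,0,-1,0,0,0,0.5,0,0,-2,0,0,0,0.5,0,0,-3,0,0,0,0.5,0,0,-4,0,0,0,0.5,0.1,-0.4,-5,0,0,-0.5,0.5,0.6,-1.3,-5,0,0,-1.7,0.5,1.1,-2.4,-5,0,0,-3,0.5,1.6,-3.5,-5,0,0,-4.4,0.5,2.1,-4.7,-5,0,0,-5.9,0.5,2.6,-5.9,-5,0,0,-7.4,0.5,3.2,-7.1,-5,0,0,-9,0.5,3.84,-8.56,-5,0,0,-10.7,0.5,3.84,-8.56,-5,0,0,-10.7,0.5,3.84,-8.56,-5,0,0,-10.7,0.5]
}}

```text
time: 38.52
eef_pos: [550.9, 290.6, 224.3]
eef_rot: [[-0.15, 0.989, -0.0], [0.989, 0.15, 0.001], [0.001, 0.0, -1.0]]
wrist_force: [0.7, -0.7, -1.4]
finger_gap: 58.3
```

```bash
python3 - <<'E'
from h import *
plan((bn(0,0,80),down(8.6)),(bn(0,0,64),down(8.6)))
E
```

```text
t 38.52 pos [550.9 290.6 224.3] gap 58.3 F [ 0.7 -0.7 -1.4] q [ -7.  32. -36.  91.  21.  64. -39.]
[-0.03, 0.05, 3.61] [0.0, -0.02, 0.0] rows>= 2.3
[-0.03, 0.05, 4.01] [0.0, -0.02, 0.0] rows>= 0.3
```

>>> {"fn": "apply_moves", "kwargs": {
  "increments": [-0.03,0.05,0.8,0,0,0,0.5,-0.03,0.05,1.6,0,0,0,0.5,-0.03,0.05,2.4,0,0,0,0.5,-0.03,0.05,3.1,0,0,0,0.5,-0.03,0.05,3.6,0,0,0,0.5,-0.03,0.05,4,0,0,0,0.5,-0.03,0.05,4,0,0,0,0.5]
}}

```text
time: 39.4
eef_pos: [554.2, 288.9, 64.3]
eef_rot: [[-0.147, 0.989, -0.0], [0.989, 0.147, 0.001], [0.001, 0.0, -1.0]]
wrist_force: [0.2, 0.1, -2.0]
finger_gap: 58.2
```

>>> {"fn": "apply_moves", "kwargs": {
  "increments": [0,0,0.03,0,0,0,0.5,0,0,0.06,0,0,0,0.5,0,0,0.06,0,0,0,0.5]
}}

```text
time: 39.78
eef_pos: [555.0, 289.8, 63.5]
eef_rot: [[-0.147, 0.989, 0.002], [0.989, 0.147, 0.003], [0.002, 0.003, -1.0]]
wrist_force: [0.2, -1.1, -2.1]
finger_gap: 58.2
```

>>> {"fn": "apply_moves", "kwargs": {
  "increments": [0,0,0.03,0,0,0,0.5,0,0,0.03,0,0,0,0.5]
}}

```text
time: 40.02
eef_pos: [554.6, 289.6, 61.7]
eef_rot: [[-0.147, 0.989, 0.002], [0.989, 0.147, 0.002], [0.002, 0.002, -1.0]]
wrist_force: [-0.4, 0.1, -2.5]
finger_gap: 58.0
```

>>> {"fn": "apply_moves", "kwargs": {
  "increments": [0,0,0.03,0,0,0,0.5,0,0,0.03,0,0,0,0.5]
}}

```text
time: 40.28
eef_pos: [554.6, 289.6, 60.4]
eef_rot: [[-0.147, 0.989, 0.001], [0.989, 0.147, 0.002], [0.002, 0.002, -1.0]]
wrist_force: [0.3, -0.8, -2.3]
finger_gap: 58.4
```

>>> {"fn": "apply_moves", "kwargs": {
  "increments": [0,0,0.03,0,0,0,0.5,0,0,0.03,0,0,0,0.5]
}}

```text
time: 40.52
eef_pos: [554.6, 289.5, 59.2]
eef_rot: [[-0.147, 0.989, 0.001], [0.989, 0.147, 0.002], [0.002, 0.002, -1.0]]
wrist_force: [0.4, -0.4, -2.3]
finger_gap: 58.4
```

>>> {"fn": "apply_moves", "kwargs": {
  "increments": [0,0,0.03,0,0,0,0.5,0,0,0.03,0,0,0,0.5]
}}

```text
time: 40.78
eef_pos: [554.8, 289.7, 58.4]
eef_rot: [[-0.147, 0.989, 0.002], [0.989, 0.147, 0.002], [0.002, 0.002, -1.0]]
wrist_force: [-0.0, -0.0, 0.2]
finger_gap: 58.3
```

>>> {"fn": "apply_moves", "kwargs": {
  "increments": [0,0,0.02,0,0,0,0.5,0,0,0.02,0,0,0,0.5]
}}

```text
time: 41.02
eef_pos: [554.8, 289.7, 58.3]
eef_rot: [[-0.147, 0.989, 0.002], [0.989, 0.147, 0.002], [0.002, 0.002, -1.0]]
wrist_force: [-2.9, -1.5, 7.0]
finger_gap: 58.4
```

>>> {"fn": "apply_moves", "kwargs": {
  "increments": [0,0,-0.02,0,0,0,0.75,0,0,-0.02,0,0,0,0.85,0,0,-0.02,0,0,0,0.85,0,0,-0.5,0,0,0,0.85,0,0,-1.2,0,0,0,0.85,0,0,-2.2,0,0,0,0.85,0,0,-3.2,0,0,0,0.85,0,0,-4.2,0,0,0,0.85,0,0,-4.2,0,0,0,0.85]
}}

```text
time: 42.15
eef_pos: [556.2, 291.0, 230.4]
eef_rot: [[-0.147, 0.989, 0.008], [0.989, 0.147, 0.006], [0.005, 0.009, -1.0]]
wrist_force: [-0.1, -0.2, -0.8]
finger_gap: 72.4
```

```bash
python3 find.py | grep -v "2[56]., "; python3 - <<'E'
from h import *
p=np.array([680.3,57,0]);z=np.array([0,0,1])
plan((p+200*z,down(0)),(p+70*z,down(0)),(p+1*z,down(0)))
E
```

```text
t 42.25 pos [554.5 289.2 226.3] gap 72.7 F [-0.6 -0.1 -0.1] q [ -6.  33. -36.  90.  21.  64. -39.]
top ([222.3, 175.8], 124, [17, 9]) [769.9  90.8]
top ([258.7, 182.3], 57, [9, 8]) [743.6 -43.1]
top ([230.6, 199.4], 198, [16, 16]) [681.4  59. ]
top ([290.5, 227.5], 307, [24, 24]) [ 576.6 -157.1]
top ([266.7, 258.5], 593, [54, 23]) [467.7 -71.9]
top ([249.2, 265.1], 42, [7, 7]) [445.2 -10.1]
top ([266.1, 266.0], 43, [7, 7]) [441.6 -69.7]
top ([282.8, 266.6], 38, [7, 6]) [ 439.  -128.4]
scene ([337.9, 215.0], 42, [7, 7]) [ 421.  -150.2]
scene ([330.8, 233.2], 461, [30, 46]) [489.4 -95.9]
scene ([296.0, 233.9], 478, [27, 25]) [ 584.5 -149.8]
scene ([270.1, 274.8], 79, [11, 9]) [736.7 -52.7]
scene ([307.3, 292.5], 352, [20, 23]) [680.3  54.5]
scene ([339.3, 315.1], 411, [13, 44]) [648.8 160.1]
scene ([285.9, 321.7], 205, [16, 21]) [781.4 103.2]
t 42.25 pos [554.5 289.2 226.3] gap 72.7 F [-0.6 -0.1 -0.1] q [ -6.  33. -36.  90.  21.  64. -39.]
[-6.21, 2.25, 0.65] [0.03, -0.03, 1.7] rows>= 4.2
[-6.21, 2.24, 3.9] [0.03, -0.03, 1.7] rows>= 2.1
[-6.22, 2.24, 5.62] [0.03, -0.03, 1.7] rows>= 1.1
```

```bash
python3 - <<'E'
from h import *
p=np.array([680.5,57,0]);z=np.array([0,0,1])
plan((p+200*z,down(-45)),(p+70*z,down(-45)),(p+1*z,down(-45)))
E
```

```text
t 42.25 pos [554.5 289.2 226.3] gap 72.7 F [-0.6 -0.1 -0.1] q [ -6.  33. -36.  90.  21.  64. -39.]
[-6.21, 2.26, 0.65] [0.02, -0.04, 10.7] rows>= 5.0
[-6.22, 2.25, 3.9] [0.02, -0.04, 10.7] rows>= 2.1
[-6.22, 2.24, 5.62] [0.02, -0.04, 10.7] rows>= 1.1
```

>>> {"fn": "apply_moves", "kwargs": {
  "increments": [-1.3,0.4,0,0,0,1.6,0.85,-2.6,0.9,0,0,0,3.4,0.85,-3.9,1.4,0,0,0,5.2,0.85,-5.1,1.8,0.2,0,0,7.2,0.85,-6.2,2.25,0.6,0,0,9.2,0.85,-6.2,2.25,0.6,0,0,10.7,0.85,-6.2,2.25,0.6,0,0,10.7,0.85,-6.2,2.25,1.8,0,0,10.7,0.85,-6.2,2.25,3,0,0,10.7,0.85,-6.2,2.25,3.9,0,0,10.7,0.85,-6.2,2.25,3.9,0,0,10.7,0.85,-6.2,2.25,3.9,0,0,10.7,0.85]
}}

```text
time: 43.75
eef_pos: [681.1, 58.5, 70.6]
eef_rot: [[0.706, 0.708, 0.003], [0.708, -0.706, 0.003], [0.005, 0.0, -1.0]]
wrist_force: [0.6, -0.4, 0.7]
finger_gap: 72.7
```

```bash
python3 find.py | grep "6[5-9]\..* 5.\|68..* 5" ; python3 - <<'E'
from h import *
p=np.array([680.5,57,0]);z=np.array([0,0,1])
plan((p+1*z,down(-45)))
E
```

```text
t 43.85 pos [681.7  58.2  71.3] gap 72.6 F [ 0.5  0.  -0.2] q [  4.  45. -19.  87.  17.  50. -66.]
scene ([307.5, 292.7], 366, [20, 23]) [680.2  55.3]
t 43.85 pos [681.7  58.2  71.3] gap 72.6 F [ 0.5  0.  -0.2] q [  4.  45. -19.  87.  17.  50. -66.]
[-0.05, 0.0, 1.76] [0.02, -0.07, 0.01] rows>= 1.1
```

>>> {"fn": "apply_moves", "kwargs": {
  "increments": [-0.04,0,0.5,0,0,0,0.85,-0.04,0,1,0,0,0,0.85,-0.04,0,1.4,0,0,0,0.85,-0.04,0,1.72,0,0,0,0.85,-0.04,0,1.72,0,0,0,0.85]
}}

```text
time: 44.48
eef_pos: [678.2, 56.6, -1.4]
eef_rot: [[0.707, 0.707, -0.001], [0.707, -0.707, 0.002], [0.001, -0.002, -1.0]]
wrist_force: [-0.1, -0.3, -0.4]
finger_gap: 72.6
```

>>> {"fn": "apply_moves", "kwargs": {
  "increments": [0,0,0,0,0,0,0.5,0,0,0,0,0,0,0.5,0,0,0,0,0,0,0.5,0,0,0,0,0,0,0.5]
}}

```text
time: 44.98
eef_pos: [679.7, 56.7, 0.8]
eef_rot: [[0.707, 0.707, 0.003], [0.707, -0.707, 0.003], [0.004, 0.0, -1.0]]
wrist_force: [-0.1, 0.8, 3.2]
finger_gap: 58.1
```

>>> {"fn": "apply_moves", "kwargs": {
  "increments": [0,0,-0.2,0,0,0,0.5,0,0,-0.6,0,0,0,0.5,0,0,-0.6,0,0,0,0.5]
}}

```text
time: 45.35
eef_pos: [680.6, 56.7, 26.2]
eef_rot: [[0.708, 0.707, 0.005], [0.707, -0.708, 0.003], [0.005, 0.001, -1.0]]
wrist_force: [-0.4, -0.4, -2.1]
finger_gap: 58.1
```

```bash
python3 - <<'E'
from h import *
p=robot.sense()["eef_pos"]
plan((np.r_[p[:2],225],down(-45)),(bn(0,-68,225),down(8.6)))
E
```

```text
t 45.35 pos [680.6  56.7  26.2] gap 58.1 F [-0.4 -0.4 -2.1] q [  3.  48. -18.  88.  19.  46. -67.]
[0.03, 0.01, -4.97] [0.01, -0.06, -0.01] rows>= 3.2
[0.88, -5.0, -4.97] [0.04, -0.05, -10.73] rows>= 5.0
```

>>> {"fn": "apply_moves", "kwargs": {
  "increments": [0,0,-1,0,0,0,0.5,0,0,-2,0,0,0,0.5,0,0,-3,0,0,0,0.5,0,0,-4,0,0,0,0.5,0,0,-5,0,0,-0.8,0.5,0.1,-0.7,-5,0,0,-2.2,0.5,0.3,-1.5,-5,0,0,-3.8,0.5,0.4,-2.4,-5,0,0,-5.4,0.5,0.6,-3.3,-5,0,0,-7.2,0.5,0.7,-4.2,-5,0,0,-9,0.5,0.88,-5,-5,0,0,-10.7,0.5,0.88,-5,-5,0,0,-10.7,0.5,0.88,-5,-5,0,0,-10.7,0.5]
}}

```text
time: 46.98
eef_pos: [562.7, 221.6, 224.3]
eef_rot: [[-0.146, 0.989, 0.002], [0.989, 0.146, 0.002], [0.001, 0.002, -1.0]]
wrist_force: [-0.2, -0.8, -2.7]
finger_gap: 58.1
```

```bash
python3 - <<'E'
from h import *
plan((bn(0,-68,63),down(8.6)))
E
```

```text
t 46.98 pos [562.7 221.6 224.3] gap 58.1 F [-0.2 -0.8 -2.7] q [  0.  31. -36.  94.  20.  62. -33.]
[0.02, 0.01, 4.03] [0.02, -0.01, -0.04] rows>= 2.6
```

>>> {"fn": "apply_moves", "kwargs": {
  "increments": [0.02,0,0.8,0,0,0,0.5,0.02,0,1.6,0,0,0,0.5,0.02,0,2.4,0,0,0,0.5,0.02,0,3.1,0,0,0,0.5,0.02,0,3.6,0,0,0,0.5,0.02,0,4.0,0,0,0,0.5,0.02,0,4.0,0,0,0,0.5]
}}

```text
time: 47.85
eef_pos: [562.1, 223.0, 63.5]
eef_rot: [[-0.147, 0.989, 0.0], [0.989, 0.147, 0.002], [0.001, 0.0, -1.0]]
wrist_force: [1.0, 0.4, -2.3]
finger_gap: 58.2
```

>>> {"fn": "apply_moves", "kwargs": {
  "increments": [0,0,0.03,0,0,0,0.5,0,0,0.06,0,0,0,0.5,0,0,0.06,0,0,0,0.5]
}}

```text
time: 48.22
eef_pos: [562.8, 223.7, 62.5]
eef_rot: [[-0.147, 0.989, 0.002], [0.989, 0.147, 0.003], [0.002, 0.003, -1.0]]
wrist_force: [0.4, 0.3, -3.5]
finger_gap: 58.3
```

>>> {"fn": "apply_moves", "kwargs": {
  "increments": [0,0,0.03,0,0,0,0.5,0,0,0.03,0,0,0,0.5]
}}

```text
time: 48.48
eef_pos: [562.5, 223.6, 60.8]
eef_rot: [[-0.147, 0.989, 0.002], [0.989, 0.147, 0.002], [0.002, 0.002, -1.0]]
wrist_force: [-0.9, -0.0, -2.4]
finger_gap: 58.1
```

>>> {"fn": "apply_moves", "kwargs": {
  "increments": [0,0,0.03,0,0,0,0.5,0,0,0.03,0,0,0,0.5]
}}

```text
time: 48.72
eef_pos: [562.4, 223.6, 59.5]
eef_rot: [[-0.147, 0.989, 0.001], [0.989, 0.147, 0.002], [0.002, 0.002, -1.0]]
wrist_force: [0.8, 0.5, -4.4]
finger_gap: 57.8
```

>>> {"fn": "apply_moves", "kwargs": {
  "increments": [0,0,0.02,0,0,0,0.5,0,0,0.02,0,0,0,0.5]
}}

```text
time: 48.98
eef_pos: [562.5, 223.6, 58.7]
eef_rot: [[-0.147, 0.989, 0.001], [0.989, 0.147, 0.002], [0.002, 0.002, -1.0]]
wrist_force: [0.2, 0.0, -2.5]
finger_gap: 58.3
```

>>> {"fn": "apply_moves", "kwargs": {
  "increments": [0,0,0.02,0,0,0,0.5,0,0,0.02,0,0,0,0.5]
}}

```text
time: 49.22
eef_pos: [562.5, 223.6, 57.9]
eef_rot: [[-0.147, 0.989, 0.001], [0.989, 0.147, 0.002], [0.002, 0.002, -1.0]]
wrist_force: [-0.1, -1.0, -2.5]
finger_gap: 57.8
```

>>> {"fn": "apply_moves", "kwargs": {
  "increments": [0,0,0.02,0,0,0,0.5,0,0,0.02,0,0,0,0.5]
}}

```text
time: 49.48
eef_pos: [562.6, 223.6, 57.8]
eef_rot: [[-0.147, 0.989, 0.002], [0.989, 0.147, 0.002], [0.002, 0.002, -1.0]]
wrist_force: [-2.0, -1.9, 5.1]
finger_gap: 57.9
```

Set down. Release, lift straight up, and check the bin, the whole desk and the remaining blobs.

>>> {"fn": "apply_moves", "kwargs": {
  "increments": [0,0,-0.02,0,0,0,0.75,0,0,-0.02,0,0,0,0.85,0,0,-0.02,0,0,0,0.85,0,0,-0.5,0,0,0,0.85,0,0,-1.2,0,0,0,0.85,0,0,-2.2,0,0,0,0.85,0,0,-3.2,0,0,0,0.85,0,0,-4.2,0,0,0,0.5,0,0,-4.2,0,0,0,0,0,0,-4.2,0,0,0,0]
}}

```text
time: 50.72
eef_pos: [562.1, 223.0, 225.5]
eef_rot: [[-0.147, 0.989, 0.002], [0.989, 0.147, 0.002], [0.002, 0.002, -1.0]]
wrist_force: [-0.2, 0.3, -0.4]
finger_gap: 17.9
```

```bash
python3 - <<'E'
from h import *
plan((np.array([441.5,-71.5,150]),down(0)),(np.array([441.5,-71.5,60]),down(0)))
t=robot.snapshot("top")["image"][110:295,90:450]; s=robot.snapshot("scene")["image"][110:400,190:490]
t=cv2.resize(t,None,fx=1.9,fy=1.9,interpolation=cv2.INTER_CUBIC)[:, :430]
s=cv2.resize(s,(362,351),interpolation=cv2.INTER_CUBIC)
im=np.zeros((351,t.shape[1]+s.shape[1],3),np.uint8); im[:,:t.shape[1]]=t[:351]; im[:,t.shape[1]:]=s
cv2.imwrite("pics/c1.png",im[:,:,::-1]); print(im.shape)
E
```

```text
t 50.73 pos [562.1 223.  225.5] gap 17.9 F [-0.2  0.3 -0.4] q [  0.  31. -37.  94.  20.  62. -33.]
[-6.84, -4.07, 1.87] [0.02, -0.02, 1.69] rows>= 5.2
[-6.85, -4.07, 4.12] [0.02, -0.02, 1.69] rows>= 1.4
(351, 792, 3)
```

View pics/c1.png

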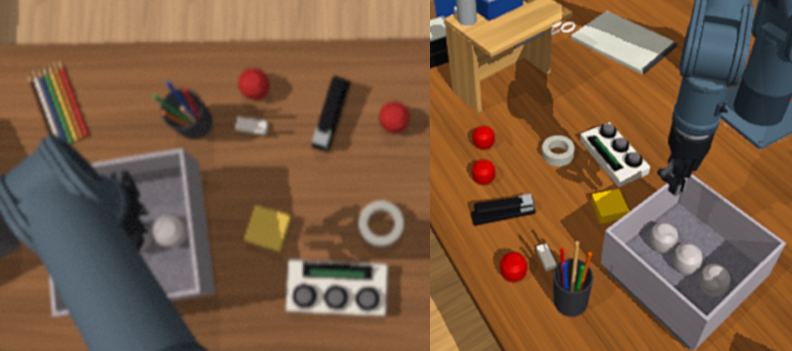

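All three weights are standing in the bin (px 665,235 / 688,258 / 715,278), and the decoys and bystanders are in place. Now the middle key.

>>> {"fn": "apply_moves", "kwargs": {
  "increments": [-1.4,-0.8,0,0,0,0.4,0,-2.7,-1.6,0,0,0,0.8,0,-4.1,-2.4,0,0,0,1.2,0,-5.5,-3.3,0.5,0,0,1.7,0,-6.85,-4.07,1.2,0,0,1.7,0,-6.85,-4.07,2.4,0,0,1.7,0,-6.85,-4.07,3.6,0,0,1.7,0,-6.85,-4.07,4.1,0,0,1.7,0,-6.85,-4.07,4.1,0,0,1.7,0,-6.85,-4.07,4.1,0,0,1.7,0]
}}

```text
time: 52.08
eef_pos: [442.2, -71.2, 60.8]
eef_rot: [[0.0, 1.0, 0.002], [1.0, -0.0, 0.003], [0.003, 0.002, -1.0]]
wrist_force: [0.1, 0.1, 0.7]
finger_gap: -0.1
```

```bash
python3 - <<'E'
from h import *
plan((np.array([441.5,-72,44]),down(0)),(np.array([441.5,-72,35.5]),down(0)))
E
```

```text
t 52.08 pos [442.2 -71.2  60.8] gap -0.1 F [0.1 0.1 0.7] q [ 26.  30. -27. 123.  24.  32. -19.]
[-0.02, -0.02, 0.42] [0.02, -0.03, 0.0] rows>= 0.3
[-0.02, -0.02, 0.63] [0.02, -0.03, 0.0] rows>= 0.1
```

>>> {"fn": "apply_moves", "kwargs": {
  "increments": [-0.02,-0.01,0.2,0,0,0,0,-0.02,-0.01,0.42,0,0,0,0,-0.02,-0.01,0.42,0,0,0,0]
}}

```text
time: 52.45
eef_pos: [441.0, -72.1, 43.0]
eef_rot: [[0.0, 1.0, 0.0], [1.0, -0.0, 0.002], [0.002, 0.0, -1.0]]
wrist_force: [-1.0, 0.6, -0.1]
finger_gap: -0.0
```

>>> {"fn": "apply_moves", "kwargs": {
  "increments": [0,0,0.06,0,0,0,0,0,0,0.12,0,0,0,0,0,0,0.12,0,0,0,0]
}}

```text
time: 52.82
eef_pos: [441.6, -72.1, 38.7]
eef_rot: [[0.0, 1.0, 0.002], [1.0, -0.0, 0.002], [0.002, 0.002, -1.0]]
wrist_force: [0.2, 0.4, 2.0]
finger_gap: 0.2
```

>>> {"fn": "apply_moves", "kwargs": {
  "increments": [0,0,0.05,0,0,0,0,0,0,0.05,0,0,0,0]
}}

```text
time: 53.08
eef_pos: [441.6, -72.1, 36.7]
eef_rot: [[0.001, 1.0, 0.002], [1.0, -0.001, 0.002], [0.002, 0.002, -1.0]]
wrist_force: [-0.1, 0.0, 4.5]
finger_gap: -0.0
```

>>> {"fn": "apply_moves", "kwargs": {
  "increments": [0,0,0.04,0,0,0,0,0,0,0.04,0,0,0,0]
}}

```text
time: 53.32
eef_pos: [441.7, -72.1, 35.6]
eef_rot: [[0.0, 1.0, 0.002], [1.0, -0.0, 0.002], [0.002, 0.002, -1.0]]
wrist_force: [-3.7, 0.4, 12.4]
finger_gap: -0.3
```

Fully down at 12 N. Release and go over the right key.

>>> {"fn": "apply_moves", "kwargs": {
  "increments": [0,0,-0.3,0,0,0,0,0,0,-0.9,0,0,0,0,0,0,-1.2,0,0,0,0,0,0,-1.2,0,0,0,0,-0.7,-0.04,-1.2,0,0,0,0,-1.46,-0.08,-1.2,0,0,0,0,-1.46,-0.08,-0.6,0,0,0,0,-1.46,-0.08,-0.25,0,0,0,0,-1.46,-0.08,-0.25,0,0,0,0]
}}

```text
time: 54.45
eef_pos: [437.2, -129.7, 43.8]
eef_rot: [[-0.001, 1.0, -0.001], [1.0, 0.001, 0.004], [0.004, -0.001, -1.0]]
wrist_force: [-0.5, 0.4, 0.5]
finger_gap: 0.0
```

>>> {"fn": "apply_moves", "kwargs": {
  "increments": [0,0,0.06,0,0,0,0,0,0,0.12,0,0,0,0,0,0,0.12,0,0,0,0]
}}

```text
time: 54.82
eef_pos: [438.7, -130.3, 40.5]
eef_rot: [[0.0, 1.0, 0.002], [1.0, -0.0, 0.002], [0.002, 0.002, -1.0]]
wrist_force: [0.0, 0.9, 1.8]
finger_gap: 0.1
```

>>> {"fn": "apply_moves", "kwargs": {
  "increments": [0,0,0.05,0,0,0,0,0,0,0.05,0,0,0,0]
}}

```text
time: 55.08
eef_pos: [438.8, -130.3, 38.3]
eef_rot: [[0.0, 1.0, 0.002], [1.0, -0.0, 0.003], [0.003, 0.002, -1.0]]
wrist_force: [-0.4, 1.2, 3.0]
finger_gap: 0.3
```

>>> {"fn": "apply_moves", "kwargs": {
  "increments": [0,0,0.05,0,0,0,0,0,0,0.05,0,0,0,0]
}}

```text
time: 55.32
eef_pos: [438.8, -130.3, 36.2]
eef_rot: [[0.0, 1.0, 0.002], [1.0, -0.0, 0.003], [0.003, 0.002, -1.0]]
wrist_force: [0.7, 1.5, 3.4]
finger_gap: -0.1
```

>>> {"fn": "apply_moves", "kwargs": {
  "increments": [0,0,0.04,0,0,0,0,0,0,0.04,0,0,0,0]
}}

```text
time: 55.58
eef_pos: [438.8, -130.4, 35.5]
eef_rot: [[0.0, 1.0, 0.002], [1.0, -0.0, 0.002], [0.002, 0.002, -1.0]]
wrist_force: [-2.3, 2.8, 18.0]
finger_gap: -0.2
```

>>> {"fn": "apply_moves", "kwargs": {
  "increments": [0,0,-0.3,0,0,0,0,0,0,-0.9,0,0,0,0,0,0,-2,0,0,0,0,0,0,-3.2,0,0,0,0,0,0,-4.4,0,0,0,0,0,0,-4.4,0,0,0,0,0,0,-4.4,0,0,0,0]
}}

```text
time: 56.45
eef_pos: [436.9, -131.4, 209.9]
eef_rot: [[0.001, 1.0, -0.0], [1.0, -0.001, 0.002], [0.002, -0.0, -1.0]]
wrist_force: [0.0, 0.9, -0.7]
finger_gap: 0.1
```

```bash
python3 padchk.py; python3 - <<'E'
from h import *
s=save("scene","pics/f.png",(190,70,490,400),1.8)
E
```

```text
261 [419, 396, 329, 246, 211, 202, 212, 269, 330, 365, 377, 379] 
    [431, 404, 341, 251, 213, 240, 338, 380, 377, 380, 388, 391]
262 [407, 375, 279, 221, 216, 225, 247, 311, 357, 377, 376, 378] 
    [417, 386, 288, 218, 244, 328, 378, 383, 381, 388, 393, 395]
263 [398, 335, 252, 215, 223, 226, 265, 330, 367, 376, 377, 375] 
    [407, 350, 260, 217, 232, 320, 365, 362, 366, 371, 374, 362]
264 [380, 307, 236, 218, 222, 251, 310, 357, 371, 377, 377, 372] 
    [392, 315, 243, 219, 214, 240, 249, 250, 254, 255, 261, 252]
t 56.5 pos [ 436.7 -131.1  209.4] gap 0.2 F [ 0.6 -0.1 -0.5] q [ 41.  16. -35. 115.  11.  52.   0.]
```

View pics/f.png

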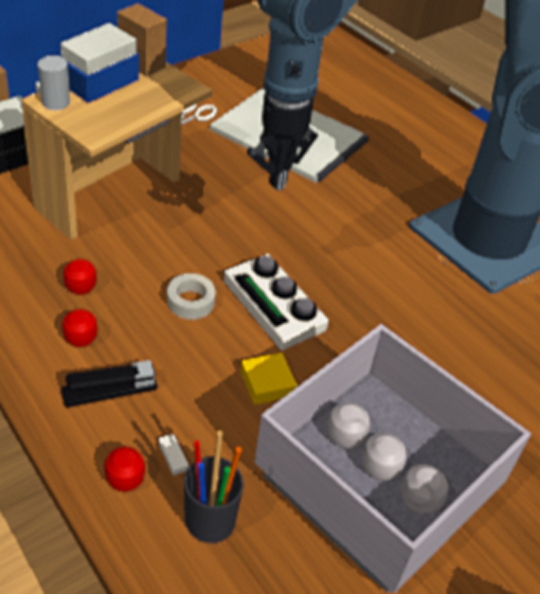

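The final view shows three weights upright in the bin (px 350,425 / 386,457 / 425,488), the keys up, the bystanders in place and the gripper clear. The paddle is still raised.

```bash
python3 -c "
from bench import robot
print(robot.sign_off())"
```

```text
the job is handed in; nothing more can be done
None
```

The job is done and handed in at about 56 s on the robot's clock. I did it in the order asked:
- **Switch:** I lifted it to its stop.
- **Zero key:** I pressed it fully with the bin empty, then let go.
- **Weights:** I lowered all three white paperweights onto the felt and released them there. Only three were present.
- **Total, then print:** I pressed each fully down and let it go, one at a time.

**Last checks:** the final images show the three weights upright in the bin. The paddle is still about 2.2 px (about 8 mm) above its start position, and the decoys and bystanders look unmoved. Each key showed about 4 N of spring force before its stop.

**What disagreed or went wrong:**
- **Finger length:** the shut fingertips stand about 10–15 mm behind the reported TCP, not 19 mm ahead as the text says. I measured this by contact and worked with the measured value.
- **First tries at the switch:** because of that, they missed the paddle, and the fingers pressed the board's front edge with up to 26 N.
- **Zero key:** I pressed it against its stop with up to 47 N through the fingertips. That is under the 120 N wrist limit; the 40 N limit is for the arm and gripper body.
- **Knocked weight:** the right weight was knocked aside next to the middle one before I picked it up. I located it again before grasping.

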